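# Load the lacquer drying carriage and lock it

## Robot

A 6-joint arm with a two-finger parallel gripper is mounted at the origin on the work surface. World frame = base frame: x ahead of the robot, y to its left, z up, the work surface at z = 0. Lengths are in mm, angles in rad, forces in N, time in s.
With the tool pointing down it reaches from about 300 to 875 mm from the base axis. Payload 6.4 kg.
Tool frame: the origin (TCP) lies midway between the tips of the shut fingers; the grasp point (between the pads) lies 19 mm behind it; x points along the fingers, y is the direction in which the jaws open and shut, and the axes are right-handed (so a half turn about x gives the same grasp; the last joint's range is limited). The gripper opens to 85 mm and grips with 20 to 120 N. Pads are 22 mm wide; open, the fingers measure 114 mm over their backs; the gripper's body (76 mm by 85 mm) begins 54 mm behind the grasp point. The pads swing forward as they close: fully open they stand 13 mm farther back than shut.
Start: joints at [-1.547, 0.181, 1.607, -0, 1.354, -0.206], TCP at [130.99, -559.895, 231.288] pointing down, gripper open.
Joint ranges: [-2.99, 2.99], [-0.89, 2.07], [0.3, 2.58], [-1.14, 4.28], [0, 2.63], [-3.12, 3.12]. Speed limits (rad/s): [2.57, 2.57, 3.01, 3.14, 3.14, 3.14].

## Interface

Orientations are given as a unit quaternion [x, y, z, w].
In Python, from rig import * gives the robot as it stands.
- The arm moves only by the tool servo_tool, never from a script. Its arguments are lists of equal length, an entry for each row: "travel": the shift along the tool's x, y, z in cm, a list of three; "roll": the turn about the tool's x in rad. A call has 1 to 20 rows; each row shifts and turns the commanded pose from where the row before left it, along the tool's axes as they then stand; what a row does not reach is not made up. A row lasts 1/12 s, in which the tool goes at most 41.7 mm and 7.16 degrees, less where a joint would pass 70% of its speed; a pose out of reach is approached as far as the arm can. A call is refused whole if a number of a shift passes 4.17 or a number of a turn 0.125, either way. A call with a gripper value outside its range is refused whole. "grip" is the opening, from 0 (shut) to 1 (fully open), set as the call begins (left out, the last holds). The fingers move at their own pace and stop on an object; "squeeze" is the grip in N (left out, the last holds). Time passes only in rows, so rows that do not move let the fingers close. It gives the time, the measured TCP pose, the force and the opening at its end, in the units of the state.
- observe(): the state, without advancing time (a new reading comes with each control period).
- get_image(name): name is "scene" or "top" or "wrist"; returns the picture (384x512x3 uint8, red, green, blue); there is no depth.
- get_calibration(name): a dict with "fx", "fy", "cx", "cy" (pixels), "xyz" and "attitude" of the camera in the world. Camera axes: x right, y up, looking along -z (the intrinsics and any distortion apply to the point x, -y, -z); pixel columns grow to the right and rows downward; lengths in mm; the calibration is good to about 2 mm. A picture is of the moment at which its call begins: read the wrist's pose just before it. get_calibration takes no time and is no camera call; for the wrist camera it gives the pose at the moment of the call.
- job_done(): hands the job in, once; it reports no verdict.
The state is a dict: "time": time; "joints": joint angles; "joint_vel": joint speeds; "joint_efforts": joint torques, N m; "tcp_pos": TCP position; "ee_rot": TCP orientation; "force": force on the tool from outside, world axes, zero at the start; "moment": the same for the moment, N m; "grip_width": finger opening in mm.
Only numpy, scipy, OpenCV 4.12 (cv2) and the standard library are available. Lean on these libraries where they do the work, as an engineer would, in place of code of your own. Each camera call takes 0.05 s, during which the arm holds its last target.

## Task

Slide every lacquer board lying on the bench into a channel of its own in the drying carriage, fully home against the back so that it is flush with the front. Then slide the carriage along its bed to the right-hand stop, and after that knock its steel lock peg fully down with the mallet, not with the fingers. Finally put the mallet back with its head on the cork pad, and leave the jar, the cup and the whetstone alone.

Things in the scene. Friction and masses are not known exactly. Their poses are not given: they have to be found in the camera images.
- board1: Lacquer sample board, dark wood, 110 x 48 x 12 mm, lying flat on the bench at the start; either face up and either end first will do. Origin at its centre; x along its 110 mm length, y across its width, z through its thickness. Two to four boards are present (None when absent).
- board2: Lacquer sample board, dark wood, 110 x 48 x 12 mm, lying flat on the bench at the start; either face up and either end first will do. Origin at its centre; x along its 110 mm length, y across its width, z through its thickness. Two to four boards are present (None when absent).
- board3: Lacquer sample board, dark wood, 110 x 48 x 12 mm, lying flat on the bench at the start; either face up and either end first will do. Origin at its centre; x along its 110 mm length, y across its width, z through its thickness. Two to four boards are present (None when absent).
- board4: Lacquer sample board, dark wood, 110 x 48 x 12 mm, lying flat on the bench at the start; either face up and either end first will do. Origin at its centre; x along its 110 mm length, y across its width, z through its thickness. Two to four boards are present (None when absent).
- slot1 (a point): Channel 1 of the carriage (1 rightmost, at -y; 60 mm apart): the place of a board's centre when fully home. x points into the channel, away from the robot; z up. Open mouth (carriage front face) at x = -55 mm, back stop at +55 mm. Channel 51 mm wide, 14 mm high; floor 6 mm below this point, 18 mm above the bench. Lips cover 6 mm of each board edge, so it goes in only from the front.
- slot2 (a point): Channel 2 of the carriage (1 rightmost, at -y; 60 mm apart): the place of a board's centre when fully home. x points into the channel, away from the robot; z up. Open mouth (carriage front face) at x = -55 mm, back stop at +55 mm. Channel 51 mm wide, 14 mm high; floor 6 mm below this point, 18 mm above the bench. Lips cover 6 mm of each board edge, so it goes in only from the front.
- slot3 (a point): Channel 3 of the carriage (1 rightmost, at -y; 60 mm apart): the place of a board's centre when fully home. x points into the channel, away from the robot; z up. Open mouth (carriage front face) at x = -55 mm, back stop at +55 mm. Channel 51 mm wide, 14 mm high; floor 6 mm below this point, 18 mm above the bench. Lips cover 6 mm of each board edge, so it goes in only from the front.
- slot4 (a point): Channel 4 of the carriage (1 rightmost, at -y; 60 mm apart): the place of a board's centre when fully home. x points into the channel, away from the robot; z up. Open mouth (carriage front face) at x = -55 mm, back stop at +55 mm. Channel 51 mm wide, 14 mm high; floor 6 mm below this point, 18 mm above the bench. Lips cover 6 mm of each board edge, so it goes in only from the front.
- carriage (a joint): Light wooden drying carriage, 150 deep, 249 wide, its top (the lips) 38 mm above the bench, on a dark bed with two end blocks. It slides sideways to the robot's right (the slot points' -y): 0 = left end, 0.09 m = at the right-hand stop; starts at 0 to 0.03. Stays where it is left; about 5 N moves it.
- carriage_handle (a point): Point on the carriage's upright dark wooden handle block (40 mm in x, 20 mm in y along the slide, standing from 38 to 78 mm above the bench, on the middle divider): its centre, 10 mm below its top.
- peg (a joint): Steel lock peg with a 26 mm round head, standing on the carriage's solid back part, left of the middle. 0 = up, 0.015 m = fully driven down; friction holds it where it is left; it takes about 11 N to drive down.
- peg_top (a point): Centre of the top face of the lock peg's head, 66 mm above the bench when up and 51 mm when down; the carriage top around it is 38 mm above the bench.
- mallet: Rubber mallet, 0.3 to 0.4 kg, standing on its striking face: black head 50 x 50 mm, 66 mm high; level square handle, 22 x 22 mm, light wood, towards the mallet's -x, its axis 33 mm above that face, reaching from 25 to 150 mm from the head's axis. Origin at the centre of the head's underside; z up.
- cork_pad: Fixed cork pad 210 (x) x 110 (y) x 4 mm on the bench on which the mallet stands. Origin at the centre of its underside.
- jar: Bystander: jar, 64 mm across, 90 mm high, origin under it.
- cup: Bystander: white cup, 68 mm across, 60 mm high, origin under it.
- whetstone: Bystander: grey whetstone 150 x 50 x 25 mm, origin under it.
Mind the look-alikes: they are no part of the job. Of the things like the mallet, leave any that is red; of the rest the larger one is meant.

How it is judged (in metres and radians):
On the way, in this order (a step that is already met when the one before it is completed fails the run):
1. every board present is fully home in a channel of the carriage (((x of board1 in the frame of slot1 between -0.004 and 0.004 m and y of board1 in the frame of slot1 between -0.004 and 0.004 m and z of board1 in the frame of slot1 between -0.004 and 0.004 m and angle between the z axis of board1 and the z axis of slot1, either way round below 0.08 rad) or (x of board1 in the frame of slot2 between -0.004 and 0.004 m and y of board1 in the frame of slot2 between -0.004 and 0.004 m and z of board1 in the frame of slot2 between -0.004 and 0.004 m and angle between the z axis of board1 and the z axis of slot2, either way round below 0.08 rad) or (x of board1 in the frame of slot3 between -0.004 and 0.004 m and y of board1 in the frame of slot3 between -0.004 and 0.004 m and z of board1 in the frame of slot3 between -0.004 and 0.004 m and angle between the z axis of board1 and the z axis of slot3, either way round below 0.08 rad) or (x of board1 in the frame of slot4 between -0.004 and 0.004 m and y of board1 in the frame of slot4 between -0.004 and 0.004 m and z of board1 in the frame of slot4 between -0.004 and 0.004 m and angle between the z axis of board1 and the z axis of slot4, either way round below 0.08 rad)) and ((x of board2 in the frame of slot1 between -0.004 and 0.004 m and y of board2 in the frame of slot1 between -0.004 and 0.004 m and z of board2 in the frame of slot1 between -0.004 and 0.004 m and angle between the z axis of board2 and the z axis of slot1, either way round below 0.08 rad) or (x of board2 in the frame of slot2 between -0.004 and 0.004 m and y of board2 in the frame of slot2 between -0.004 and 0.004 m and z of board2 in the frame of slot2 between -0.004 and 0.004 m and angle between the z axis of board2 and the z axis of slot2, either way round below 0.08 rad) or (x of board2 in the frame of slot3 between -0.004 and 0.004 m and y of board2 in the frame of slot3 between -0.004 and 0.004 m and z of board2 in the frame of slot3 between -0.004 and 0.004 m and angle between the z axis of board2 and the z axis of slot3, either way round below 0.08 rad) or (x of board2 in the frame of slot4 between -0.004 and 0.004 m and y of board2 in the frame of slot4 between -0.004 and 0.004 m and z of board2 in the frame of slot4 between -0.004 and 0.004 m and angle between the z axis of board2 and the z axis of slot4, either way round below 0.08 rad)) and ((x of board3 in the frame of slot1 between -0.004 and 0.004 m and y of board3 in the frame of slot1 between -0.004 and 0.004 m and z of board3 in the frame of slot1 between -0.004 and 0.004 m and angle between the z axis of board3 and the z axis of slot1, either way round below 0.08 rad) or (x of board3 in the frame of slot2 between -0.004 and 0.004 m and y of board3 in the frame of slot2 between -0.004 and 0.004 m and z of board3 in the frame of slot2 between -0.004 and 0.004 m and angle between the z axis of board3 and the z axis of slot2, either way round below 0.08 rad) or (x of board3 in the frame of slot3 between -0.004 and 0.004 m and y of board3 in the frame of slot3 between -0.004 and 0.004 m and z of board3 in the frame of slot3 between -0.004 and 0.004 m and angle between the z axis of board3 and the z axis of slot3, either way round below 0.08 rad) or (x of board3 in the frame of slot4 between -0.004 and 0.004 m and y of board3 in the frame of slot4 between -0.004 and 0.004 m and z of board3 in the frame of slot4 between -0.004 and 0.004 m and angle between the z axis of board3 and the z axis of slot4, either way round below 0.08 rad)) and ((x of board4 in the frame of slot1 between -0.004 and 0.004 m and y of board4 in the frame of slot1 between -0.004 and 0.004 m and z of board4 in the frame of slot1 between -0.004 and 0.004 m and angle between the z axis of board4 and the z axis of slot1, either way round below 0.08 rad) or (x of board4 in the frame of slot2 between -0.004 and 0.004 m and y of board4 in the frame of slot2 between -0.004 and 0.004 m and z of board4 in the frame of slot2 between -0.004 and 0.004 m and angle between the z axis of board4 and the z axis of slot2, either way round below 0.08 rad) or (x of board4 in the frame of slot3 between -0.004 and 0.004 m and y of board4 in the frame of slot3 between -0.004 and 0.004 m and z of board4 in the frame of slot3 between -0.004 and 0.004 m and angle between the z axis of board4 and the z axis of slot3, either way round below 0.08 rad) or (x of board4 in the frame of slot4 between -0.004 and 0.004 m and y of board4 in the frame of slot4 between -0.004 and 0.004 m and z of board4 in the frame of slot4 between -0.004 and 0.004 m and angle between the z axis of board4 and the z axis of slot4, either way round below 0.08 rad))), for 0.2 s.
2. the carriage is at its right-hand stop (value of joint carriage above 0.086 m), for 0.2 s.
3. the lock peg is driven down by the mallet (value of joint peg above 0.012 m and contact force between mallet and peg above 1 N).
At the end, for the whole second after the job is handed in: Every board present is within 4 mm of a home place and flat in its channel (within 0.08 rad), the carriage is within 4 mm of its right-hand stop, the peg is at least 12 of its 15 mm down, the mallet rests with its head over the cork pad, and all is at rest and released (all of step 1 and value of joint carriage above 0.086 m and value of joint peg above 0.012 m and x of mallet in the frame of cork_pad between -0.105 and 0.105 m and y of mallet in the frame of cork_pad between -0.055 and 0.055 m and height (world z) of mallet below 0.05 m and linear speed of each of mallet, board1, board2, board3, board4 below 0.02 m/s); the robot touches nothing.
It fails at once if the jar is pushed more than 30 mm from its place (distance of jar from where it was at the start of the episode above 0.03 m).
It fails at once if the cup is pushed more than 30 mm from its place (distance of cup from where it was at the start of the episode above 0.03 m).
It fails at once if the whetstone is pushed more than 30 mm from its place (distance of whetstone from where it was at the start of the episode above 0.03 m).
It fails at once if the fingers press on the lock peg (contact force between the fingers and peg above 4 N).
Of board1, board2, board3, board4 only 2 to 4 are there at a start; the rules pass over those that are not, and their reading is None.
At some moment in a run one of board1, board2, board3, board4, mallet may be knocked a few centimetres aside while the robot is not near it.
It also fails if it takes over 210 s, if anything falls off the work surface, if the arm or the gripper's body presses on something with over 40 N, if the wrist force passes 120 N, or if a joint passes its speed limit or range.

## Working session

There is one attempt and no reset: what is moved stays moved. The work goes in short steps, Python scripts to look and compute and a tool call to move; the robot and the scene stay as the last step left them, time stands still between calls to the robot, and variables do not carry over. Pictures are saved under pics/ and viewed, and the job is handed in when it is done.

Besides the shell and the picture viewer there is one more tool, called after "Request:" as name(argument=value, ...), one argument or row to a line, values as JSON. servo_tool: Moves the arm, as the interface text tells. Its arguments: {"type":"object","properties":{"travel":{"type":"array","items":{"type":"array","items":{"type":"number"}}},"roll":{"type":"array","items":{"type":"number"}},"grip":{"type":"number"},"squeeze":{"type":"number"}},"required":["travel","roll"]}

```bash
ls; mkdir -p pics; python3 - <<'E'
from rig import *
import cv2
print(observe())
for n in ["scene","top","wrist"]:
    c=get_calibration(n); print(n,c)
    im=get_image(n); cv2.imwrite(f"pics/{n}0.png",im[:,:,::-1])
E
```

```text
pics
{'time': 0.0, 'joints': array([-1.54728210e+00,  1.81537939e-01,  1.60798770e+00,  1.21880451e-05,
        1.35378943e+00, -2.06264110e-01]), 'joint_vel': array([-5.50446531e-04, -1.97593529e-03, -8.53973032e-04, -1.76339554e-03,
        9.58632854e-05, -9.91082020e-06]), 'joint_efforts': array([ 6.37211269e-04, -4.44868577e+01, -3.51333046e+01, -2.04191241e-05,
        9.05719469e-03, -3.29674293e-06]), 'tcp_pos': array([ 130.99096179, -559.32809463,  230.39570617]), 'ee_rot': array([ 0.70250478,  0.08166539, -0.70238527,  0.08045331]), 'force': array([0.3050598 , 0.1729958 , 0.25232503]), 'moment': array([ 0.03297096, -0.05189678, -0.01584639]), 'grip_width': 85.33841252313394}
scene {'fx': 372.44758845498984, 'fy': 372.44758845498984, 'cx': 256.069429683277, 'cy': 190.33716223793726, 'xyz': array([1229.75528357, -411.08075142,  736.92102568]), 'attitude': array([0.37719615, 0.19387646, 0.40391423, 0.81054814])}
top {'fx': 363.85945288611157, 'fy': 363.85945288611157, 'cx': 251.27871294414192, 'cy': 193.26324691429386, 'xyz': array([ 543.44780968,   55.58018897, 1266.34810594]), 'attitude': array([-0.01617522,  0.01145549,  0.71558088, -0.69824862])}
wrist {'fx': 268.80931909057915, 'fy': 268.80931909057915, 'cx': 258.4602383485685, 'cy': 194.71981743222668, 'xyz': array([ 205.23675158, -542.72442815,  373.21564044]), 'attitude': array([-0.11848287,  0.09504826, -0.61377062,  0.77473432])}
```

View pics/top0.png

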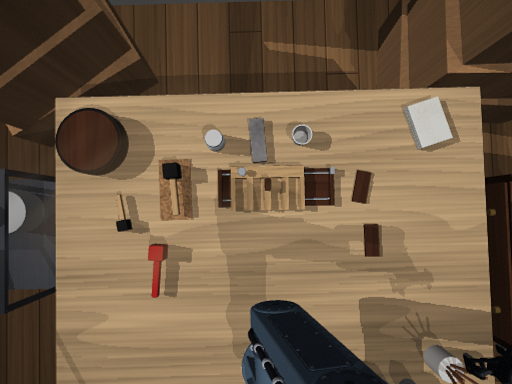

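View pics/scene0.png

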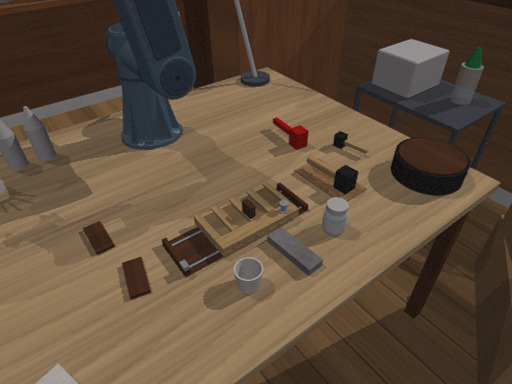

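View pics/wrist0.png

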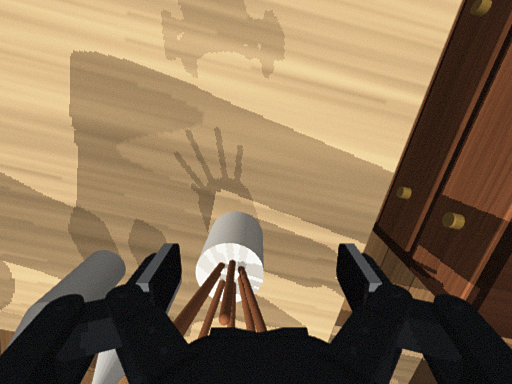

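```bash
cat > h.py <<'E'
import numpy as np, cv2
from scipy.spatial.transform import Rotation as R
from rig import *
def cal(n):
    c=get_calibration(n); c['R']=R.from_quat(c['attitude']).as_matrix(); return c
def proj(c,P):
    p=(np.atleast_2d(P)-c['xyz'])@c['R']
    return np.c_[c['cx']+c['fx']*p[:,0]/-p[:,2], c['cy']-c['fy']*p[:,1]/-p[:,2]]
def unproj(c,uv,z):
    uv=np.atleast_2d(uv).astype(float); z=np.broadcast_to(z,(len(uv),))
    d=np.c_[(uv[:,0]-c['cx'])/c['fx'],-(uv[:,1]-c['cy'])/c['fy'],-np.ones(len(uv))]@c['R'].T
    return c['xyz']+d*((z-c['xyz'][2])/d[:,2])[:,None]
def shot(n,name):
    c=cal(n); im=get_image(n)[:,:,::-1].copy(); cv2.imwrite(f'pics/{name}.png',im); return c,im
def crop(im,x0,y0,x1,y1,k,name):
    cv2.imwrite(f'pics/{name}.png',cv2.resize(im[y0:y1,x0:x1],None,fx=k,fy=k,interpolation=cv2.INTER_CUBIC))
E
python3 - <<'E'
from h import *
im=cv2.imread('pics/top0.png'); crop(im,210,140,390,270,4.4,'top0a'); crop(im,100,140,240,240,5,'top0b')
o=observe(); print(R.from_quat(o['ee_rot']).as_matrix().round(4))
c=cal('top')
print(unproj(c,[[171,171],[362,187],[372,240],[267,184],[242,172]],[70,12,12,78,66]).round(0))
im=cv2.imread('pics/scene0.png'); crop(im,150,150,380,310,3.4,'scene0a')
E
```

```text
[[-0.000e+00  2.278e-01 -9.737e-01]
 [ 1.400e-03 -9.737e-01 -2.278e-01]
 [-1.000e+00 -1.300e-03 -3.000e-04]]
[[ 670.  326.   70.]
 [ 605. -318.   12.]
 [ 422. -346.   12.]
 [ 619.   11.   78.]
 [ 662.   92.   66.]]
```

View pics/top0a.png

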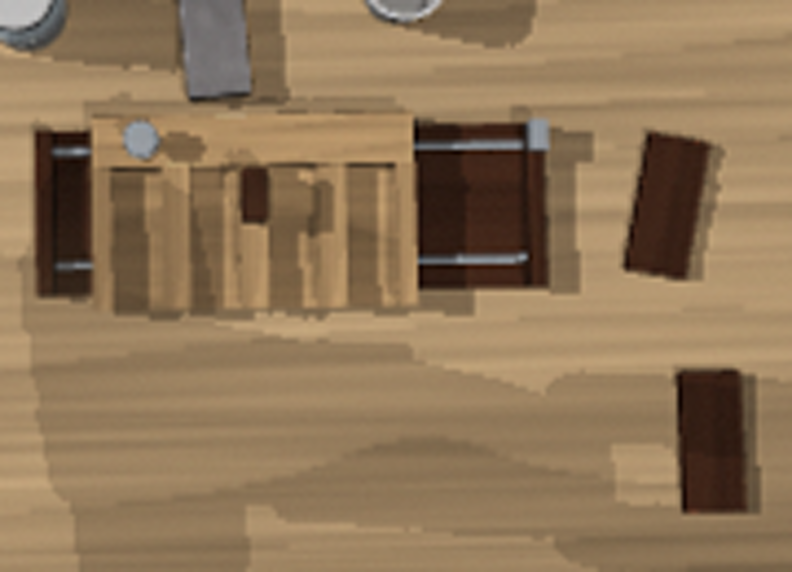

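View pics/top0b.png

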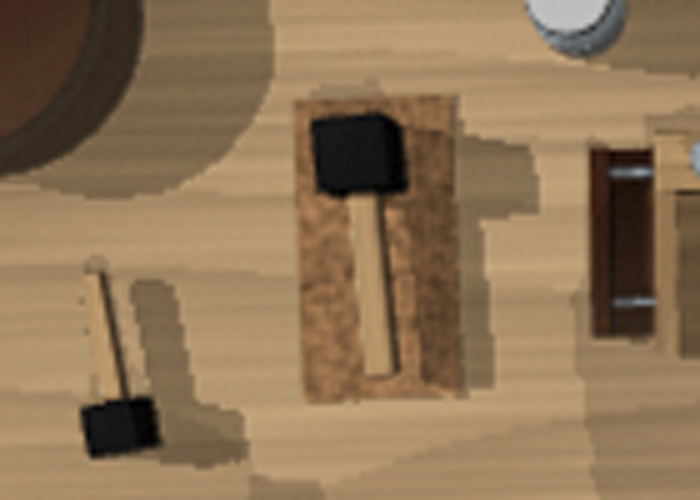

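View pics/scene0a.png

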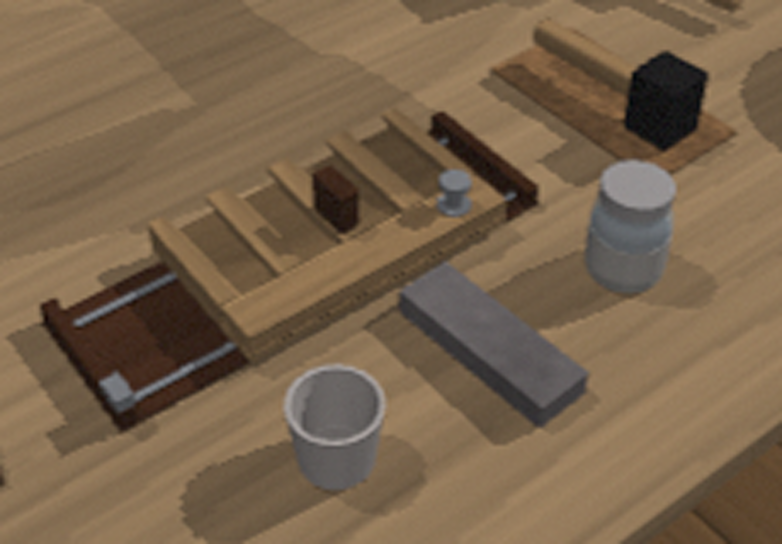

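Request:
servo_tool(
  travel=[
    [-2,0,0],
    [-2,0,0],
    [0,-2.5,-2.9],
    [0,-2.5,-2.9],
    [0,-2.5,-2.9],
    [0,-2.5,-2.9],
    [0,-2.5,-2.9],
    [0,-2.5,-2.9],
    [0,-2.5,-2.9],
    [0,-2.5,-2.9],
    [0,-2.5,-2.9],
    [0,0,0],
    [0,0,0],
  ],
  roll=[0.115,0.115,0,0,0,0,0,0,0,0,0,0,0],
)

```text
time: 1.23
tcp_pos: [393.2, -333.3, 271.1]
ee_rot: [-0.707, -0.002, 0.707, -0.001]
force: [-0.6, -0.4, -0.9]
grip_width: 85.4
```

```bash
python3 - <<'E'
from h import *
o=observe(); print(o['joints'].round(3),R.from_quat(o['ee_rot']).as_matrix().round(4))
c,im=shot('wrist','w1'); print(c)
c,im=shot('top','t1')
E
```

```text
[-0.934  0.014  1.707 -0.     1.421  0.633] [[-3.0e-04  4.2e-03 -1.0e+00]
 [ 3.0e-04 -1.0e+00 -4.2e-03]
 [-1.0e+00 -3.0e-04  3.0e-04]]
{'fx': 268.80931909057915, 'fy': 268.80931909057915, 'cx': 258.4602383485685, 'cy': 194.71981743222668, 'xyz': array([ 469.50832887, -333.65500032,  413.75121686]), 'attitude': array([-0.10776195,  0.10756577, -0.69712769,  0.70059257]), 'R': array([[ 4.88517911e-03,  9.53621969e-01,  3.00967233e-01],
       [-9.99987956e-01,  4.80069398e-03,  1.02028723e-03],
       [-4.71883262e-04, -3.00968592e-01,  9.53633936e-01]])}
```

View pics/w1.png

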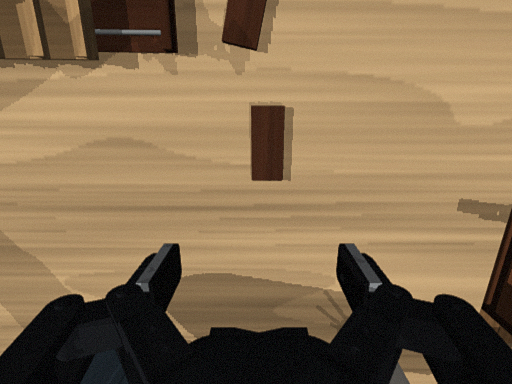

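View pics/t1.png

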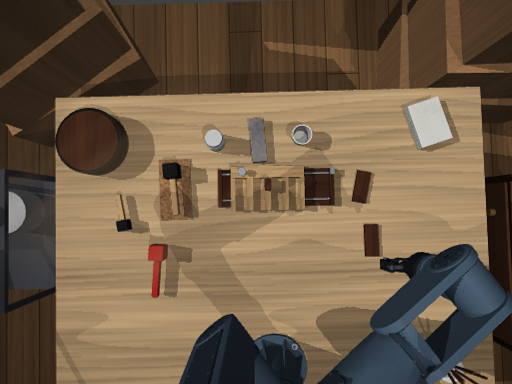

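```bash
cat >> h.py <<'E'
def boards(c,im,z=12,roi=None,thr=75):
    g=im.max(axis=2); m=((g<thr)&(im[:,:,2].astype(int)-im[:,:,0]>15)).astype(np.uint8)
    if roi: 
        mm=np.zeros_like(m); mm[roi[1]:roi[3],roi[0]:roi[2]]=1; m*=mm
    m=cv2.morphologyEx(m,cv2.MORPH_OPEN,np.ones((3,3)))
    cs,_=cv2.findContours(m,cv2.RETR_EXTERNAL,cv2.CHAIN_APPROX_NONE)
    for k in cs:
        if cv2.contourArea(k)<150: continue
        P=unproj(c,k[:,0,:],z)[:,:2]
        r=cv2.minAreaRect(P.astype(np.float32))
        print('px',k[:,0,:].mean(0).round(1),'rect',np.round(r[0],1),np.round(r[1],1),round(r[2],1))
E
python3 - <<'E'
from h import *
c=cal('wrist');im=cv2.imread('pics/w1.png'); boards(c,im,roi=(200,0,330,230)); crop(im,210,0,330,200,4,'w1a')
print(im[140,265],im[140,289],im[20,245])
c=cal('top');im=cv2.imread('pics/t1.png'); boards(c,im,roi=(340,160,390,262));print(im[240,372],im[240,381])
E
```

```text
px [267.1 142.5] rect [ 419.  -348.6] [108.3  47.1] 0.2
px [243.9  21.7] rect [ 578.5 -315.9] [47.6 57.1] 77.6
[23 39 67] [ 77 110 132] [20 32 56]
px [371. 240.] rect [ 424.1 -342.8] [ 47.8 105.7] 88.7
px [360.8 186.6] rect [ 607.5 -315. ] [ 48.1 107.7] 78.0
[21 33 57] [ 84 113 137]
```

View pics/w1a.png

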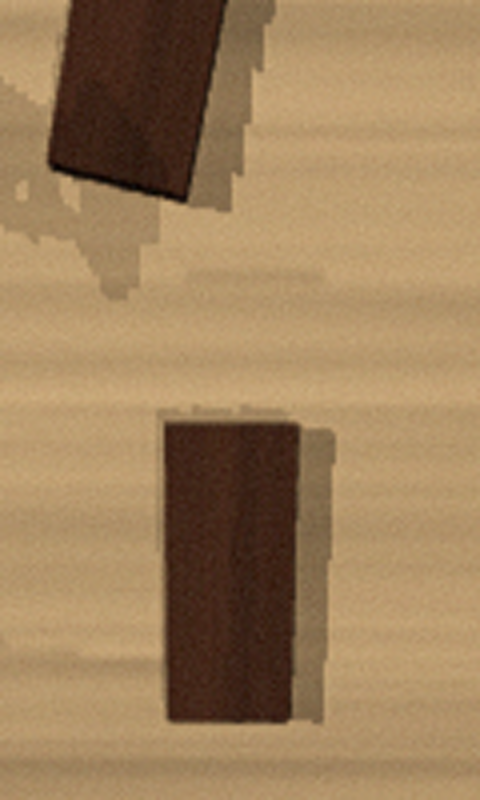

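Request:
servo_tool(
  travel=[
    [4,0.5,0.5],
    [4,0.5,0.5],
    [4,0.4,0.4],
    [4,0,0],
    [4,0,0],
    [3,0,0],
    [2,0,0],
    [0,0,0],
    [0,0,0],
  ],
  roll=[0,0,0,0,0,0,0,0,0],
)

```text
time: 2.08
tcp_pos: [376.5, -349.3, 20.5]
ee_rot: [-0.706, 0.0, 0.708, 0.002]
force: [0.2, -0.6, 0.9]
grip_width: 85.6
```

```bash
python3 - <<'E'
from h import *
c,im=shot('wrist','w2'); o=observe();print(o['tcp_pos'],o['force'])
E
```

```text
[ 377.53747055 -350.27555316   21.97466972] [ 0.11334423 -0.568011   -0.11904157]
```

View pics/w2.png

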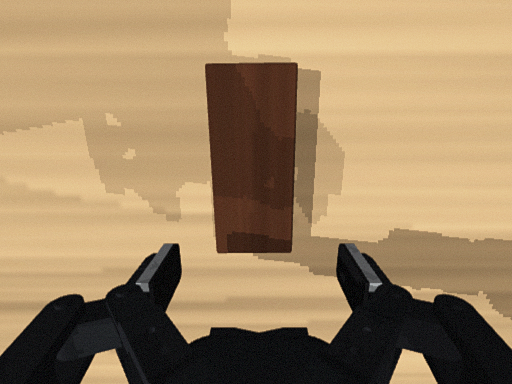

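```bash
python3 - <<'E'
from h import *
im=cv2.imread('pics/w2.png')
c=cal('wrist'); print(c['xyz'],unproj(c,[[217,253],[292,253],[206,64],[297,63]],12).round(1))
boards(c,im,roi=(190,40,320,262))
for i in range(4):
    o=observe();print(o['tcp_pos'].round(2), R.from_quat(o['ee_rot']).as_matrix()[:2,1].round(4),o['joints'].round(4)); get_image('top')
E
```

```text
[ 453.78616733 -350.98431166  164.71606661] [[ 366.7 -324.4   12. ]
 [ 366.6 -372.4   12. ]
 [ 476.5 -324.    12. ]
 [ 476.9 -370.9   12. ]]
px [257.4 243.3] rect [ 374.7 -351.3] [40.7 14.7] 89.9
px [272.6 162.6] rect [ 425.5 -358.7] [57.8 25.5] 0.2
px [224.6 111.3] rect [ 451.6 -332.2] [10.9 25.8] 84.3
px [221.2  76.6] rect [ 470.4 -331.4] [10.9 13.1] 84.1
[ 377.54 -350.28   21.97] [-0.002 -1.   ] [-9.7870e-01  3.4690e-01  1.8886e+00 -2.0000e-04  9.0570e-01  5.9420e-01]
[ 378.24 -350.8    22.88] [-0.0016 -1.    ] [-9.7810e-01  3.4550e-01  1.8879e+00 -1.0000e-04  9.0560e-01  5.9430e-01]
[ 378.61 -350.9    23.26] [-0.0012 -1.    ] [-9.7760e-01  3.4480e-01  1.8878e+00 -1.0000e-04  9.0540e-01  5.9440e-01]
[ 378.76 -350.74   23.33] [-8.e-04 -1.e+00] [-9.772e-01  3.446e-01  1.888e+00 -1.000e-04  9.052e-01  5.944e-01]
```

Request:
servo_tool(
  travel=[
    [1.0,-0.25,0],
    [0.7,0,0],
    [0.5,0,0],
    [0,0,0],
    [0,0,0],
    [0,0,0],
    [0,0,0],
  ],
  roll=[0,0,0,0,0,0,0],
)

```text
time: 2.92
tcp_pos: [378.2, -346.6, -0.6]
ee_rot: [0.707, -0.0, -0.707, 0.0]
force: [0.1, -1.0, -0.8]
grip_width: 85.6
```

Request:
servo_tool(
  travel=[
    [0,0,0],
    [0,0,0],
    [0,0,0],
    [0,0,0],
    [0,0,0],
    [0,0,0],
    [0,0,0],
    [0,0,0],
    [0,0,0],
    [0,0,0],
    [0,0,0],
    [0,0,0],
  ],
  roll=[0,0,0,0,0,0,0,0,0,0,0,0],
  grip=0,
  squeeze=50,
)

```text
time: 3.92
tcp_pos: [378.3, -346.8, -0.3]
ee_rot: [0.707, -0.0, -0.707, 0.0]
force: [-0.6, 0.4, 5.8]
grip_width: 46.5
```

```bash
python3 - <<'E'
from h import *
c,im=shot('wrist','w3')
for i in range(3):
    o=observe();print(o['tcp_pos'].round(2),o['force'],o['grip_width'], R.from_quat(o['ee_rot']).as_matrix()[:2,1].round(4)); get_image('top')
E
```

```text
[ 3.7828e+02 -3.4680e+02 -2.3000e-01] [-0.35371555  0.42793181  5.35727308] 46.423316028117256 [-2.e-04 -1.e+00]
[ 3.7828e+02 -3.4681e+02 -2.3000e-01] [-1.66752059  0.60410695  5.76376817] 46.683658291579384 [-2.e-04 -1.e+00]
[ 3.7826e+02 -3.4677e+02 -2.6000e-01] [-0.32945342 -0.11661349  6.34355574] 46.47918970787162 [-1.e-04 -1.e+00]
```

View pics/w3.png

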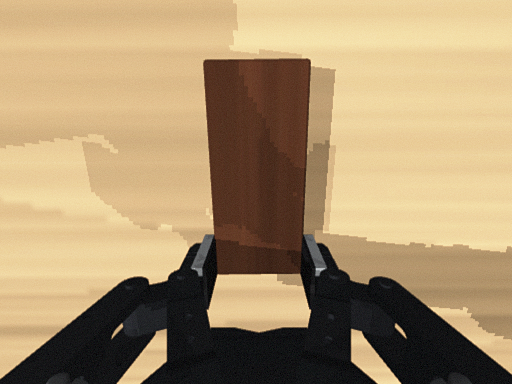

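```bash
python3 - <<'E'
from h import *
c=cal('top')
print(unproj(c,[[231.3,210.5],[304.8,209.5],[231,166.3],[304,166.2]],38).round(1))
E
```

```text
[[ 535.1  132.    38. ]
 [ 532.4 -115.7   38. ]
 [ 684.7  129.7   38. ]
 [ 678.8 -117.4   38. ]]
```

Request:
servo_tool(
  travel=[
    [-2,0,0],
    [-4,0,0],
    [-3,-1.7,-1],
    [-2,-2.5,-1.2],
    [-2,-3,-1.3],
    [-2,-3,-1.3],
    [-1,-2,-1.0],
    [0,-1,-0.4],
    [0,0,0],
    [0,0,0],
    [0,0,0],
    [0,0,0],
  ],
  roll=[0,0,0,0,0,0,0,0,0,0,0,0],
)

```text
time: 5.12
tcp_pos: [439.1, -215.1, 158.2]
ee_rot: [-0.706, 0.0, 0.708, 0.001]
force: [0.4, -0.4, -1.4]
grip_width: 46.9
```

```bash
python3 - <<'E'
from h import *
c,im=shot('wrist','w4'); print(c['xyz'],c['attitude'])
o=observe();print(o['tcp_pos'].round(2),o['force'],o['grip_width'], R.from_quat(o['ee_rot']).as_matrix()[:2,1].round(4)); crop(im,0,0,200,150,4,'w4a')
E
```

```text
[ 515.65647216 -216.02829997  300.7731018 ] [ 0.10767836 -0.10858411  0.69904081 -0.69853905]
[ 439.22 -215.22  158.33] [ 0.24742783 -0.30972172 -1.35234222] 46.113576403172154 [-0.0019 -1.    ]
```

View pics/w4.png

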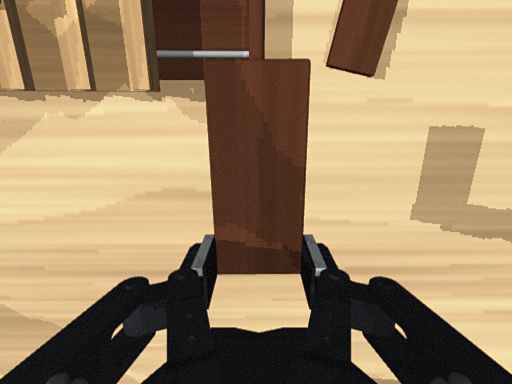

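View pics/w4a.png

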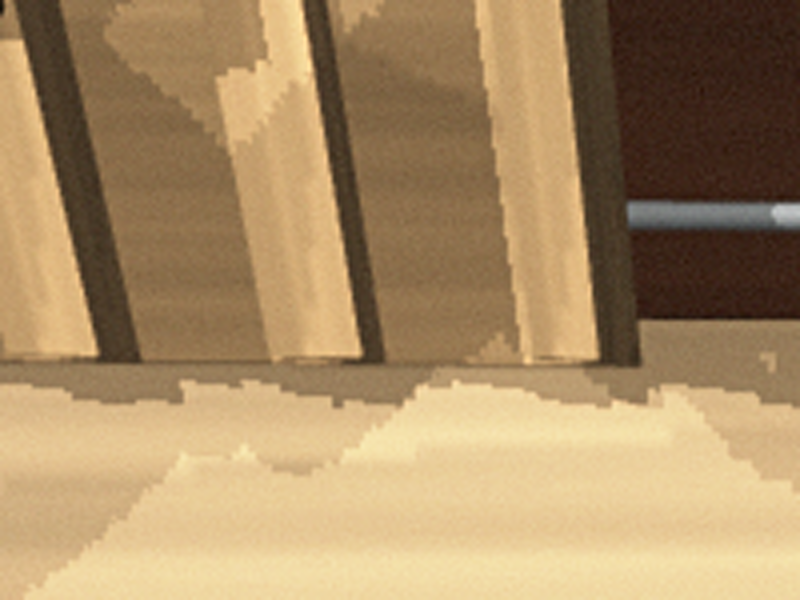

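```bash
python3 - <<'E'
from h import *
c=cal('wrist'); print(c['xyz'])
P=unproj(c,[[149.7,90.1],[89.9,89.2],[23.9,89.0],[130.4,90.1],[67.6,89.6],[140.7,0],[75,0]],38); print(P.round(1))
im=cv2.imread('pics/w4.png'); crop(im,190,40,330,180,4,'w4b'); crop(im,190,150,330,290,4,'w4c')
print(observe()['tcp_pos'])
E
```

```text
[ 515.71404136 -216.08691015  300.93983025]
[[ 532.8 -116.4   38. ]
 [ 533.6  -61.9   38. ]
 [ 533.8   -1.6   38. ]
 [ 532.8  -98.8   38. ]
 [ 533.3  -41.4   38. ]
 [ 603.  -117.6   38. ]
 [ 603.1  -62.7   38. ]]
[ 439.22412264 -215.21976808  158.3285473 ]
```

View pics/w4b.png

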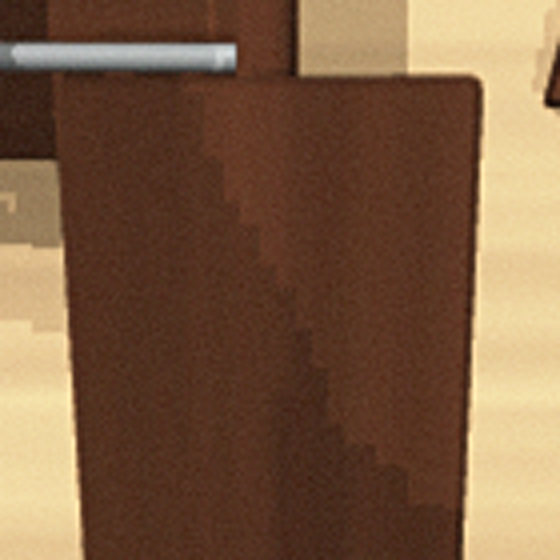

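View pics/w4c.png

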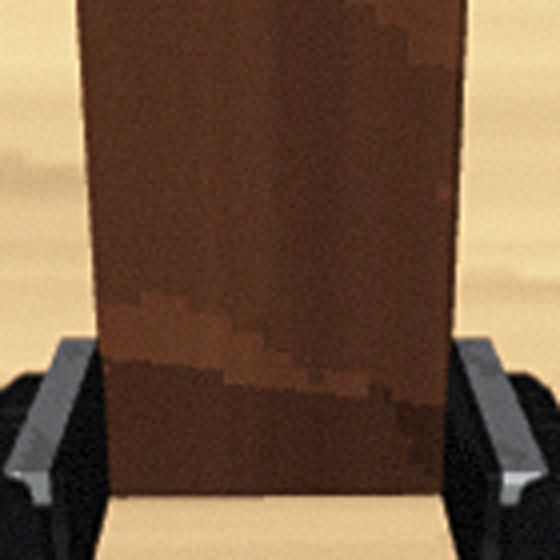

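```bash
python3 - <<'E'
from h import *
c=cal('wrist'); o=observe(); t=o['tcp_pos']
P=unproj(c,[[204.1,58.4],[310.1,58.6],[216.6,273.4],[300.1,273.4]],t[2]+12.25); print((P-t).round(1), (P[0]-P[1]).round(2),(P[2]-P[3]).round(2))
print(((P[0]+P[1]-P[2]-P[3])/2).round(2))
E
```

```text
[[ 97.9  23.1  12.2]
 [ 97.8 -23.4  12.2]
 [-11.1  22.8  12.2]
 [-11.1 -24.   12.2]] [ 0.14 46.46  0.  ] [2.000e-02 4.682e+01 0.000e+00]
[108.91   0.41   0.  ]
```

Request:
servo_tool(
  travel=[
    [0,-2.4,1.0],
    [1,-3.0,1.0],
    [2,-3,0.4],
    [2.8,-2.5,0],
    [3,-1.5,0],
    [2,-1.0,0],
    [0,0,0],
    [0,0,0],
    [0,0,0],
    [0,0,0],
  ],
  roll=[0.015,0,0,0,0,0,0,0,0,0],
)

```text
time: 6.0
tcp_pos: [419.3, -82.0, 52.9]
ee_rot: [0.708, -0.006, -0.706, -0.005]
force: [0.3, 0.3, -0.6]
grip_width: 46.6
```

```bash
python3 - <<'E'
from h import *
c,im=shot('wrist','w5'); print(c['xyz'],c['attitude'])
o=observe();print(o['tcp_pos'].round(2),o['force'],o['grip_width'], R.from_quat(o['ee_rot']).as_matrix()[:2,1].round(4)); crop(im,120,0,390,120,2.9,'w5a')
E
```

```text
[495.11602486 -83.60138958 195.7972899 ] [ 0.10619227 -0.10687134  0.70457929 -0.69344772]
[419.2  -81.86  52.85] [-0.06307344 -0.03641671 -0.94322689] 46.42339920324493 [-0.0165 -0.9999]
```

View pics/w5.png

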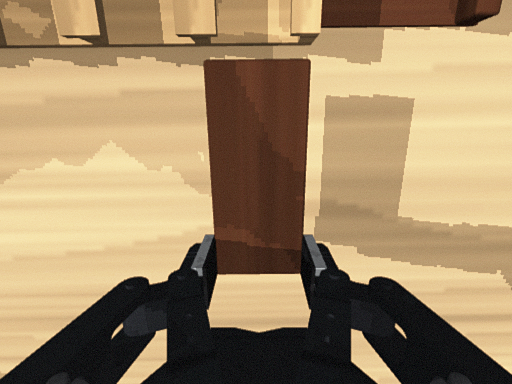

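View pics/w5a.png

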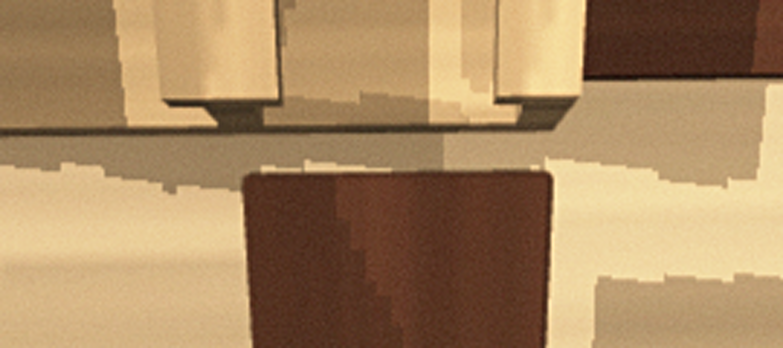

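```bash
python3 - <<'E'
from h import *
c=cal('wrist'); o=observe(); t=o['tcp_pos']; print(t)
print(unproj(c,[[210.4,43.8],[298.3,43.8]],18).round(1))
print(unproj(c,[[176.2,34.2],[216.6,34.2],[290.4,34.],[320,33.5]],38).round(1))
P=unproj(c,[[203.8,59],[310.1,59],[216.6,273.4],[300.1,273.4]],t[2]+12.25);print(P.round(1))
P=unproj(c,[[0,45],[311,44],],6);print(P.round(1))
E
```

```text
[419.20129776 -81.85971506  52.84935043]
[[ 533.2  -56.    18. ]
 [ 532.4 -107.8   18. ]]
[[ 533.6  -41.7   38. ]
 [ 533.3  -62.6   38. ]
 [ 532.8 -100.9   38. ]
 [ 532.8 -116.2   38. ]]
[[ 517.2  -60.    65.1]
 [ 516.5 -106.8   65.1]
 [ 408.5  -58.9   65.1]
 [ 407.7 -105.7   65.1]]
[[ 537.2   78.2    6. ]
 [ 534.7 -117.5    6. ]]
```

Request:
servo_tool(
  travel=[
    [1.2,-0.17,0],
    [1.2,0,0],
    [0.7,0,0],
    [0.3,0,0],
    [0,0,0],
    [0,0,0],
    [0,0,0],
    [0,0,0],
  ],
  roll=[0,0,0,0,0,0,0,0],
)

```text
time: 6.72
tcp_pos: [418.3, -78.8, 17.9]
ee_rot: [0.707, -0.006, -0.707, -0.005]
force: [-0.2, 0.7, -1.1]
grip_width: 46.1
```

```bash
python3 - <<'E'
from h import *
c,im=shot('wrist','w6'); 
o=observe();print(o['tcp_pos'].round(2),o['force'],o['grip_width'], R.from_quat(o['ee_rot']).as_matrix()[:2,1].round(4)); crop(im,150,0,350,120,4,'w6a')
E
```

```text
[418.19 -78.75  17.8 ] [ 0.17992259 -0.3513294  -0.47313942] 46.66182830052103 [-0.0152 -0.9999]
```

View pics/w6a.png

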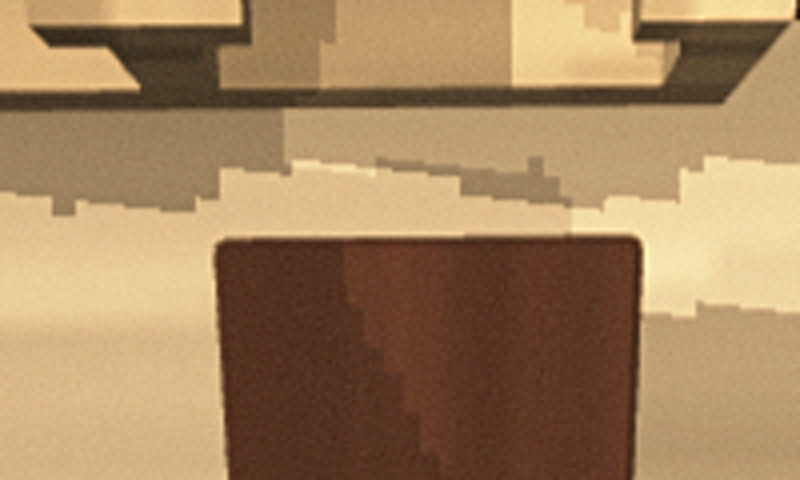

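```bash
python3 - <<'E'
from h import *
c=cal('wrist'); o=observe(); t=o['tcp_pos']; print(t)
P=unproj(c,[[204.1,21.9],[315.4,21.5]],18);print(P.round(1),P.mean(0))
P=unproj(c,[[211.6,6.4],[308.1,5.6]],38);print(P.round(1),P.mean(0))
P=unproj(c,[[203.6,60.2],[309.9,60]],t[2]+12.25);print(P.round(1),P.mean(0))
E
```

```text
[418.19389422 -78.75441054  17.79634131]
[[ 533.7  -55.9   18. ]
 [ 533.1 -107.4   18. ]] [533.38610425 -81.66571038  18.        ]
[[ 533.4  -62.7   38. ]
 [ 533.1 -100.5   38. ]] [533.26640719 -81.6034174   38.        ]
[[ 515.7  -56.7   30. ]
 [ 515.1 -103.4   30. ]] [515.38217678 -80.05651547  30.04634131]
```

Request:
servo_tool(
  travel=[
    [-0.1,0.14,0],
    [0,0,0],
    [0,0,0],
    [0,0,0],
    [0,0,0],
  ],
  roll=[0,0,0,0,0],
)

```text
time: 7.18
tcp_pos: [417.7, -79.9, 18.3]
ee_rot: [-0.707, 0.005, 0.707, 0.005]
force: [-0.6, -0.4, -0.2]
grip_width: 46.8
```

```bash
python3 - <<'E'
from h import *
for i in range(3):
    o=observe();print(o['tcp_pos'].round(2),o['force'], R.from_quat(o['ee_rot']).as_matrix()[:2,1].round(4)); get_image('top')
E
```

```text
[417.72 -79.93  18.3 ] [-0.59221585 -0.35395865 -0.16939419] [-0.0152 -0.9999]
[417.72 -79.93  18.28] [-0.7559889   0.47136524 -1.27112143] [-0.0152 -0.9999]
[417.7  -79.92  18.26] [ 0.24299647 -0.92897559 -2.23894508] [-0.0151 -0.9999]
```

Request:
servo_tool(
  travel=[
    [-0.04,0.02,-0.6],
    [0,0,-0.7],
    [0,0,-0.6],
    [0,0,-0.5],
    [0,0,-0.4],
    [0,0,0],
    [0,0,0],
  ],
  roll=[0,0,0,0,0,0,0],
)

```text
time: 7.92
tcp_pos: [445.8, -80.5, 18.6]
ee_rot: [-0.707, 0.005, 0.707, 0.005]
force: [-0.5, 0.1, -1.0]
grip_width: 46.6
```

```bash
python3 - <<'E'
from h import *
c,im=shot('wrist','w7'); 
o=observe();print(o['tcp_pos'].round(2),o['force'],o['grip_width'], R.from_quat(o['ee_rot']).as_matrix()[:2,1].round(4)); crop(im,150,0,350,120,4,'w7a')
E
```

```text
[445.53 -80.39  18.5 ] [-0.6003643   0.16092434 -1.19030652] 46.33883374794114 [-0.0149 -0.9999]
```

View pics/w7a.png

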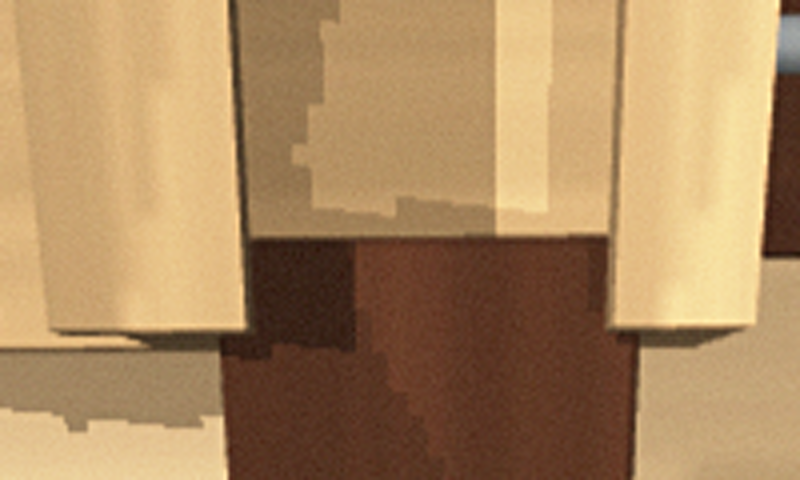

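Request:
servo_tool(
  travel=[
    [0,0,-0.8],
    [0,0,-1.1],
    [0,0,-1.2],
    [0,0,-1.2],
    [0,-0.02,-1.1],
    [0,0,-0.8],
    [0,0,-0.3],
    [0,0,0],
    [0,0,0],
  ],
  roll=[0,0,0,0,0,0,0,0,0],
)

```text
time: 8.72
tcp_pos: [510.2, -81.2, 18.4]
ee_rot: [-0.707, 0.005, 0.707, 0.005]
force: [-0.8, 0.2, -1.1]
grip_width: 46.8
```

```bash
python3 - <<'E'
from h import *
c,im=shot('wrist','w8'); 
o=observe();print(o['tcp_pos'].round(2),o['force'],o['grip_width'], R.from_quat(o['ee_rot']).as_matrix()[:2,1].round(4))
E
```

```text
[510.01 -81.12  18.39] [ 0.52914729 -0.71006152 -1.45290523] 46.763015420329154 [-0.0151 -0.9999]
```

View pics/w8.png

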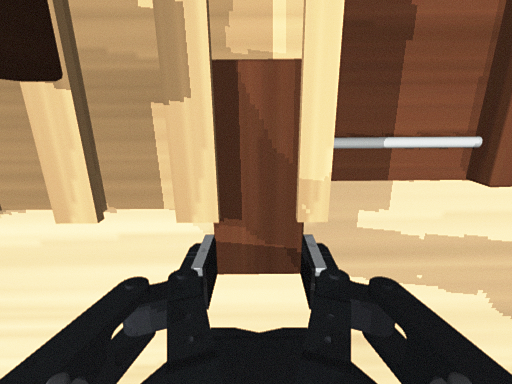

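Request:
servo_tool(
  travel=[
    [0,0,0],
    [0,0,0],
    [0,0,0],
    [0,0,0],
    [0,0,0],
    [-0.1,0,0.7],
    [-0.1,0,1.0],
    [-0.1,0,1.0],
    [0,0,0.7],
  ],
  roll=[0,0,0,0,0,0,0,0,0],
  grip=1,
)

```text
time: 9.52
tcp_pos: [474.9, -80.5, 21.6]
ee_rot: [-0.707, 0.005, 0.707, 0.006]
force: [-0.5, -0.0, -0.7]
grip_width: 85.3
```

Request:
servo_tool(
  travel=[
    [0,0,0],
    [0,0,0],
    [0,0,0],
    [0,0,0],
    [0,0,0],
    [0,0,0],
    [0,0,0],
    [0,0,0],
    [0,0,0],
    [0,0,0],
  ],
  roll=[0,0,0,0,0,0,0,0,0,0],
  grip=0,
)

```text
time: 10.35
tcp_pos: [476.8, -80.8, 21.7]
ee_rot: [-0.707, 0.005, 0.707, 0.005]
force: [0.2, 0.3, -0.1]
grip_width: -0.1
```

```bash
python3 - <<'E'
from h import *
c,im=shot('wrist','w9'); 
o=observe();print(o['tcp_pos'].round(2),o['force'],o['grip_width'], R.from_quat(o['ee_rot']).as_matrix()[:2,1].round(4))
E
```

```text
[476.72 -80.82  21.64] [ 0.66481273 -0.00728348 -0.25919139] 0.030302604303142106 [-0.0152 -0.9999]
```

View pics/w9.png

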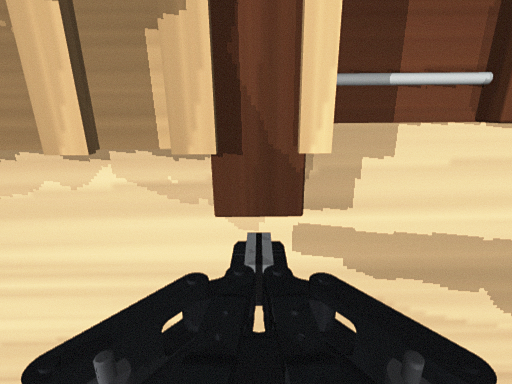

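Request:
servo_tool(
  travel=[
    [0,0.05,-0.5],
    [0,0,-0.7],
    [0,0,-0.8],
    [0,0,-0.8],
    [0,0,-0.7],
    [0,0,-0.5],
    [0,0,-0.3],
    [0,0,0],
    [0,0,0],
  ],
  roll=[0,0,0,0,0,0,0,0,0],
)

```text
time: 11.15
tcp_pos: [519.8, -81.9, 21.6]
ee_rot: [-0.707, 0.005, 0.707, 0.005]
force: [1.1, 0.4, 0.1]
grip_width: -0.1
```

```bash
python3 - <<'E'
from h import *
c,im=shot('wrist','w10'); 
o=observe();print(o['tcp_pos'].round(2),o['force'],o['grip_width'], R.from_quat(o['ee_rot']).as_matrix()[:2,1].round(4));crop(im,160,130,360,280,4,'w10a')
E
```

```text
[519.57 -81.9   21.59] [ 0.45824253 -0.93245339  0.40263582] -0.13526535315059007 [-0.0152 -0.9999]
```

View pics/w10a.png

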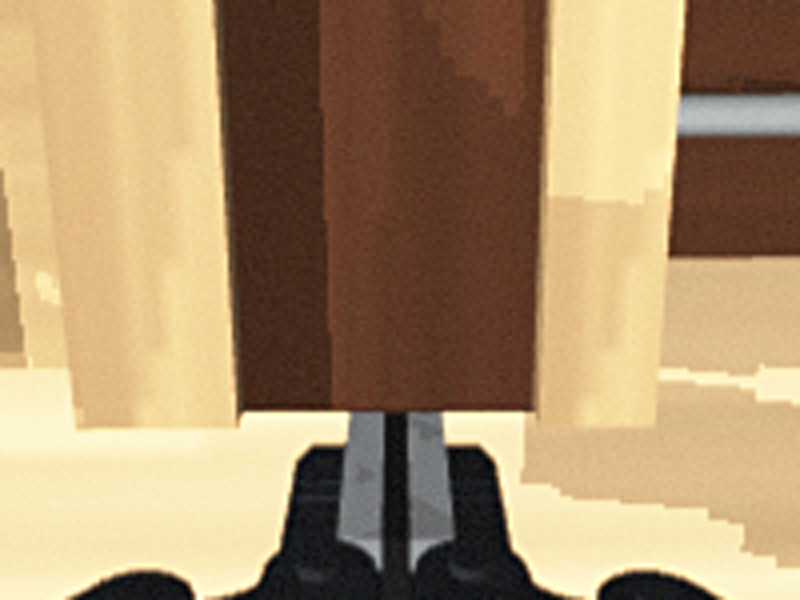

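```bash
python3 - <<'E'
from h import *
c=cal('wrist')
print(unproj(c,[[220,232.1],[290,232.1]],30),unproj(c,[[200,236.6],[310,236.6]],38), observe()['force'])
E
```

```text
[[ 532.34988175  -61.66443135   30.        ]
 [ 531.80361184 -100.00881352   30.        ]] [[ 533.72697228  -52.46855443   38.        ]
 [ 532.91551641 -109.44886896   38.        ]] [ 0.45824253 -0.93245339  0.40263582]
```

Request:
servo_tool(
  travel=[
    [0,0,-0.1],
    [0,0,-0.1],
    [0,0,-0.1],
    [0,0,0],
    [0,0,0],
    [0,0,0],
  ],
  roll=[0,0,0,0,0,0],
)

```text
time: 11.7
tcp_pos: [522.8, -82.1, 21.7]
ee_rot: [0.707, -0.005, -0.707, -0.005]
force: [0.1, 1.2, -0.6]
grip_width: 0.0
```

```bash
python3 - <<'E'
from h import *
c,im=shot('wrist','w11'); 
o=observe();print(o['tcp_pos'].round(2),o['force'],o['grip_width']);crop(im,160,130,360,280,4,'w11a')
E
```

```text
[522.75 -82.06  21.71] [ 0.78033592 -1.14071714 -0.56944802] -0.04360787528192628
```

View pics/w11a.png

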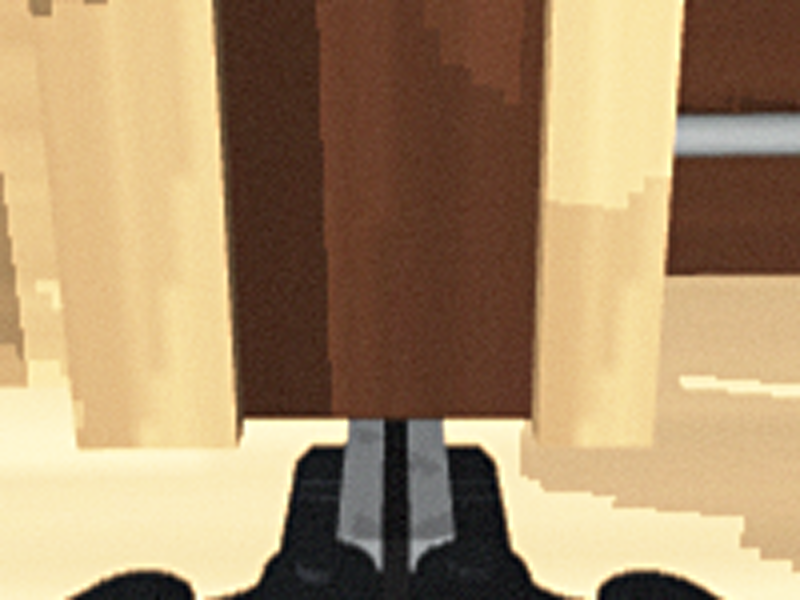

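```bash
python3 - <<'E'
from h import *
c=cal('wrist')
print(unproj(c,[[220,233.9],[290,233.9]],30),unproj(c,[[200,241.1],[310,241.1]],38))
E
```

```text
[[ 534.37176924  -61.74496763   30.        ]
 [ 533.81671138 -100.21960861   30.        ]] [[ 534.24339601  -52.39100247   38.        ]
 [ 533.41597696 -109.761424     38.        ]]
```

Request:
servo_tool(
  travel=[
    [0,0,-0.1],
    [0,0,-0.1],
    [0,0,0],
    [0,0,0],
    [0,0,0],
  ],
  roll=[0,0,0,0,0],
)

```text
time: 12.17
tcp_pos: [523.1, -81.9, 21.5]
ee_rot: [-0.706, 0.005, 0.708, 0.005]
force: [-7.0, -0.1, 6.6]
grip_width: -0.0
```

Request:
servo_tool(
  travel=[
    [0,0,2],
    [-2,0,2],
    [-3,1,0],
    [-3,2.5,0],
    [-2.5,3,-1],
    [-2.5,3,-1],
    [-2,3.5,-1],
    [-1,3.5,-1.5],
    [0,3,-1.5],
    [0,2,-0.5],
    [0,0.5,0],
    [0,0,0],
    [0,0,0],
    [0,0,0],
    [0,0,0],
  ],
  roll=[0,0,0,0,0,0,0,0,0,0,0.1,0.095,0,0,0],
  grip=1,
)

```text
time: 13.42
tcp_pos: [546.4, -302.1, 181.7]
ee_rot: [0.703, -0.073, -0.703, -0.073]
force: [-1.1, 0.1, -0.0]
grip_width: 85.6
```

```bash
python3 - <<'E'
from h import *
c,im=shot('wrist','w12'); 
o=observe();print(o['tcp_pos'].round(2),o['force'],o['grip_width'], R.from_quat(o['ee_rot']).as_matrix()[:2,1].round(4)); boards(c,im,roi=(190,0,330,250),thr=90)
E
```

```text
[ 546.44 -302.02  181.71] [ 0.66309776 -0.2623555  -0.10469267] 85.6450028235214 [-0.206  -0.9786]
px [254.4  86.6] rect [ 641.7 -318.4] [ 47.5 108.2] 77.8
```

View pics/w12.png

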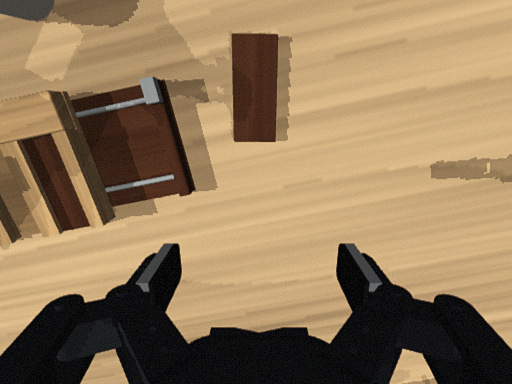

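Request:
servo_tool(
  travel=[
    [2,-0.2,-1.5],
    [3,-0.17,-1.5],
    [3.5,0,-1.4],
    [3.5,0,-0.96],
    [2.5,0,0],
    [1.2,0,0],
    [0.5,0,0],
    [0,0,0],
    [0,0,0],
    [0,0,0],
  ],
  roll=[0.005,0,0,0,0,0,0,0,0,0],
)

```text
time: 14.3
tcp_pos: [600.9, -311.3, 22.3]
ee_rot: [0.704, -0.077, -0.702, -0.075]
force: [0.2, -0.0, 0.5]
grip_width: 85.3
```

```bash
python3 - <<'E'
from h import *
c,im=shot('wrist','w13'); get_image('top')
o=observe();t=o['tcp_pos'];M=R.from_quat(o['ee_rot']).as_matrix();print(t.round(2),o['force'],o['grip_width'], M[:2,1].round(4))
E
```

```text
[ 600.64 -311.13   22.02] [ 0.15234602 -0.98246918  0.1104487 ] 85.61082600759623 [-0.2136 -0.9769]
```

View pics/w13.png

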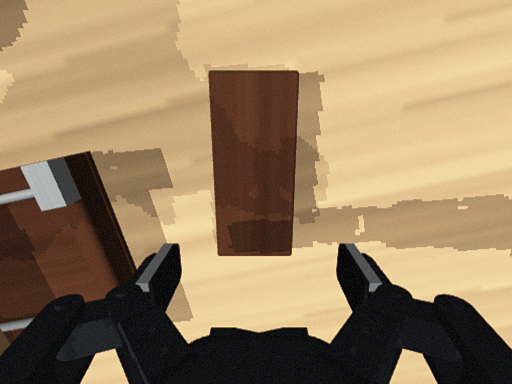

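```bash
python3 - <<'E'
from h import *
c=cal('wrist')
for z in (0,15,30): print(unproj(c,[[90,152],[135,270],[217,256],[292,255],[209,71],[298,71]],[z,z,12,12,12,12]).round(1))
E
```

```text
[[ 673.2 -222.2    0. ]
 [ 588.8 -220.4    0. ]
 [ 593.5 -283.1   12. ]
 [ 584.  -330.3   12. ]
 [ 699.6 -307.1   12. ]
 [ 689.8 -352.4   12. ]]
[[ 673.4 -231.8   15. ]
 [ 596.6 -230.1   15. ]
 [ 593.5 -283.1   12. ]
 [ 584.  -330.3   12. ]
 [ 699.6 -307.1   12. ]
 [ 689.8 -352.4   12. ]]
[[ 673.5 -241.4   30. ]
 [ 604.4 -239.9   30. ]
 [ 593.5 -283.1   12. ]
 [ 584.  -330.3   12. ]
 [ 699.6 -307.1   12. ]
 [ 689.8 -352.4   12. ]]
```

Request:
servo_tool(
  travel=[
    [1.0,-0.15,0],
    [0.7,0,0],
    [0.5,0,0],
    [0,0,0],
    [0,0,0],
    [0,0,0],
    [0,0,0],
  ],
  roll=[0,0,0,0,0,0,0],
)

```text
time: 14.98
tcp_pos: [600.1, -308.9, -2.1]
ee_rot: [0.703, -0.076, -0.703, -0.076]
force: [0.7, -0.4, -0.2]
grip_width: 85.3
```

Request:
servo_tool(
  travel=[
    [0,0,0],
    [0,0,0],
    [0,0,0],
    [0,0,0],
    [0,0,0],
    [0,0,0],
    [0,0,0],
    [0,0,0],
    [0,0,0],
    [0,0,0],
  ],
  roll=[0,0,0,0,0,0,0,0,0,0],
  grip=0,
  squeeze=50,
)

```text
time: 15.82
tcp_pos: [600.2, -309.0, -1.8]
ee_rot: [0.703, -0.076, -0.703, -0.076]
force: [-0.4, -0.1, 5.0]
grip_width: 46.6
```

```bash
python3 - <<'E'
from h import *
c,im=shot('wrist','w14')
o=observe();print(o['tcp_pos'].round(2),o['force'],o['grip_width'], R.from_quat(o['ee_rot']).as_matrix()[:2,1].round(4))
E
```

```text
[ 600.23 -309.03   -1.78] [-0.18489864 -0.34343481  5.24314593] 46.62263806712137 [-0.2136 -0.9769]
```

View pics/w14.png

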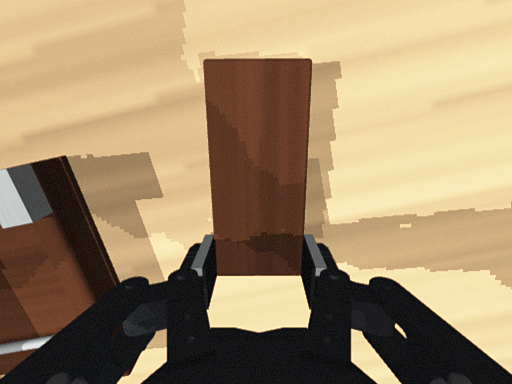

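Request:
servo_tool(
  travel=[
    [-2,0,0],
    [-3.5,0,0],
    [-2.5,0,1.0],
    [0,-1.5,2.4],
    [0,-2.8,2.2],
    [0,-3.2,2.2],
    [0,-3.2,2.2],
    [0,-3.2,2.2],
    [0,-3.2,2.0],
    [0,-3.2,2.0],
    [0.3,-3.2,1.5],
    [1,-2.8,1.0],
    [0.8,-1.5,0.2],
    [0.2,-0.8,0],
    [0,0,0],
    [0,0,0],
    [0,0,0],
    [0,0,0],
  ],
  roll=[0,-0.1,-0.1,0,0,0,0,0,0,0,0,0,0,0,0,0,0,0],
)

```text
time: 17.37
tcp_pos: [416.2, -20.0, 55.1]
ee_rot: [0.707, -0.006, -0.707, -0.006]
force: [-0.1, 0.5, -0.6]
grip_width: 46.5
```

```bash
python3 - <<'E'
from h import *
get_image('scene');get_image('scene')
c,im=shot('wrist','w15'); c2,im2=shot('top','t15')
o=observe();print(o['tcp_pos'].round(2),o['force'],o['grip_width'], R.from_quat(o['ee_rot']).as_matrix()[:2,1].round(4)); crop(im,150,0,350,120,4,'w15a'); crop(im2,120,130,390,270,2.9,'t15a')
E
```

```text
[415.56 -19.51  54.84] [-0.17769372  0.39161589 -0.73991806] 47.001306230705254 [-0.0162 -0.9999]
```

View pics/w15.png

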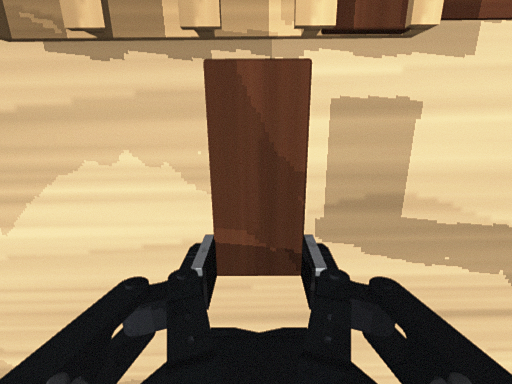

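View pics/w15a.png

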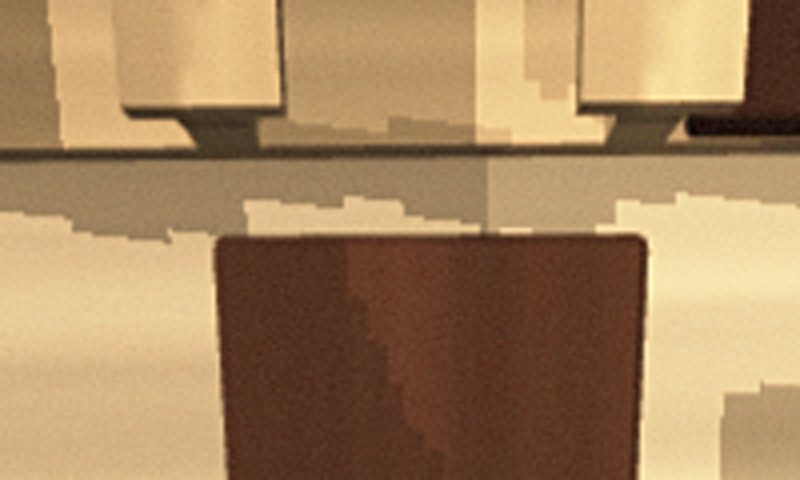

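View pics/t15a.png

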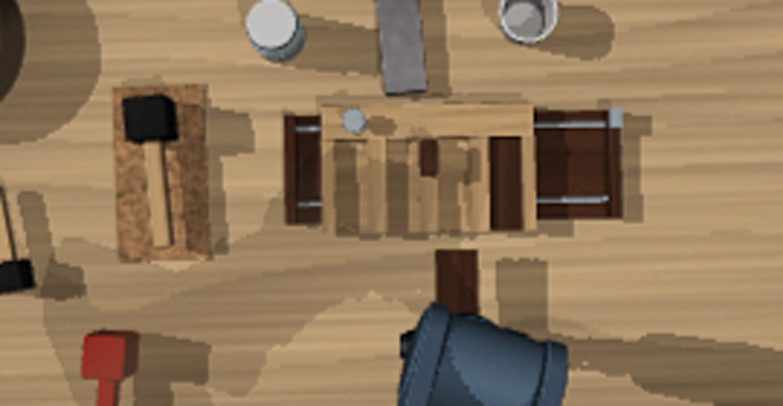

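```bash
python3 - <<'E'
from h import *
c=cal('wrist'); o=observe(); t=o['tcp_pos']; print(t)
P=unproj(c,[[214.1,37.1],[302.1,36.6]],18);print(P.round(1),P.mean(0))
P=unproj(c,[[220.6,26.6],[294.4,26.1]],38);print(P.round(1),P.mean(0))
P=unproj(c,[[203.6,59.1],[311.4,58.6],[217,275],[301,275]],t[2]+13.8);print(P.round(1),P[:2].mean(0),P[2:].mean(0))
E
```

```text
[415.56195735 -19.51152236  54.8371056 ]
[[533.4   4.2  18. ]
 [532.8 -47.8  18. ]] [533.09165626 -21.76305702  18.        ]
[[533.5  -2.3  38. ]
 [533.1 -40.7  38. ]] [533.32751872 -21.48242293  38.        ]
[[513.3   2.1  68.6]
 [512.7 -44.6  68.6]
 [404.8   3.   68.6]
 [404.1 -43.6  68.6]] [513.00780966 -21.24982069  68.6371056 ] [404.47702168 -20.29287671  68.6371056 ]
```

Request:
servo_tool(
  travel=[
    [1.2,0,0],
    [1.2,0,0],
    [0.8,0,0],
    [0.4,0,0],
    [0.1,0,0],
    [0,0,0],
    [0,0,0],
    [0,0,0],
    [0,0,0],
  ],
  roll=[0,0,0,0,0,0,0,0,0],
)

```text
time: 18.32
tcp_pos: [415.7, -19.0, 18.2]
ee_rot: [0.707, -0.005, -0.707, -0.005]
force: [0.8, -1.4, -0.9]
grip_width: 46.7
```

```bash
python3 - <<'E'
from h import *
c,im=shot('wrist','w16'); 
o=observe();print(o['tcp_pos'].round(2),o['force'],o['grip_width'], R.from_quat(o['ee_rot']).as_matrix()[:2,1].round(4)); crop(im,150,0,350,120,4,'w16a')
E
```

```text
[415.62 -18.97  18.08] [-0.26510917  0.15284166 -0.58279483] 46.45574827084585 [-0.0152 -0.9999]
```

View pics/w16a.png

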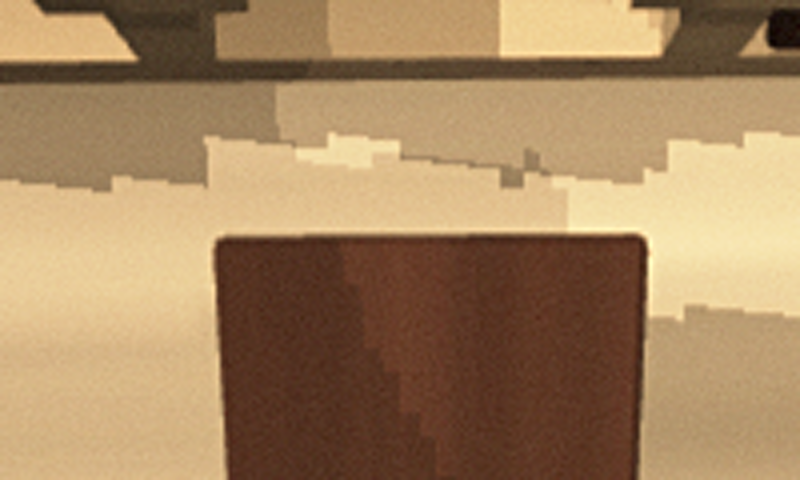

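```bash
python3 - <<'E'
from h import *
c=cal('wrist'); o=observe(); t=o['tcp_pos']; print(t)
P=unproj(c,[[215/4+149.6,60/4-.4],[663/4+149.6,57/4-.4]],18);print(P.round(1),P.mean(0))
P=unproj(c,[[203.6,59.1],[311.4,58.6]],t[2]+13.8);print(P.round(1),P[:2].mean(0))
E
```

```text
[415.62129956 -18.97304514  18.07606161]
[[534.1   4.   18. ]
 [533.7 -47.5  18. ]] [533.92903418 -21.73047857  18.        ]
[[513.3   2.8  31.9]
 [512.8 -44.   31.9]] [513.08374442 -20.60632099  31.87606161]
```

Request:
servo_tool(
  travel=[
    [0.07,0.08,0],
    [0,0,-0.5],
    [0,0,-0.7],
    [0,0,-0.7],
    [0,0,-0.5],
    [0,0,-0.3],
    [0,0,0],
    [0,0,0],
  ],
  roll=[0,0,0,0,0,0,0,0],
)

```text
time: 19.03
tcp_pos: [442.3, -20.0, 16.8]
ee_rot: [-0.707, 0.005, 0.707, 0.005]
force: [-0.6, 0.3, -1.5]
grip_width: 46.7
```

```bash
python3 - <<'E'
from h import *
c,im=shot('wrist','w17'); 
o=observe();print(o['tcp_pos'].round(2),o['force'],o['grip_width'], R.from_quat(o['ee_rot']).as_matrix()[:2,1].round(4)); crop(im,150,0,350,120,4,'w17a')
E
```

```text
[441.98 -19.96  16.79] [-0.3225335   0.38603271 -1.14670403] 46.700934131830714 [-0.0151 -0.9999]
```

View pics/w17a.png

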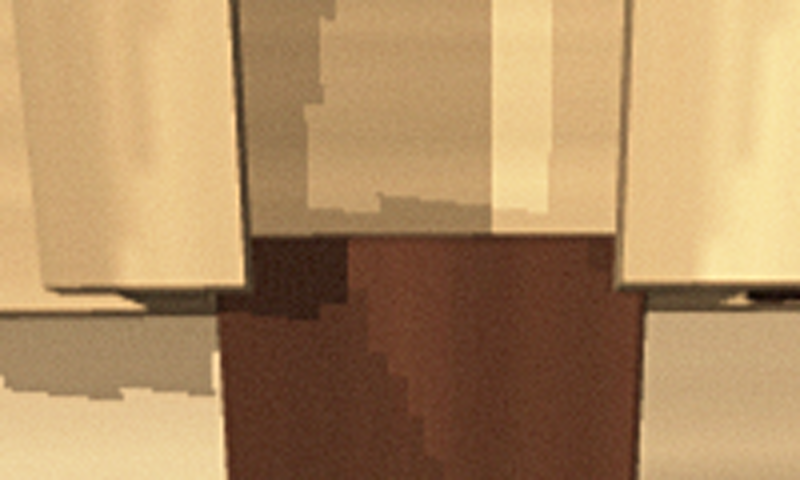

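Request:
servo_tool(
  travel=[
    [-0.03,0,-0.8],
    [0,0,-1.1],
    [0,0,-1.2],
    [0,0,-1.2],
    [0,-0.02,-1.1],
    [0,0,-0.8],
    [0,0,-0.4],
    [0,0,0],
    [0,0,0],
  ],
  roll=[0,0,0,0,0,0,0,0,0],
)

```text
time: 19.83
tcp_pos: [507.9, -20.8, 17.1]
ee_rot: [-0.707, 0.005, 0.707, 0.005]
force: [1.1, 1.0, -0.9]
grip_width: 46.6
```

Request:
servo_tool(
  travel=[
    [0,0,0],
    [0,0,0],
    [0,0,0],
    [0,0,0],
    [0,0,0],
    [-0.1,0,0.7],
    [-0.2,0,1.0],
    [-0.15,0,1.0],
    [0,0,0.7],
  ],
  roll=[0,0,0,0,0,0,0,0,0],
  grip=1,
)

```text
time: 20.58
tcp_pos: [472.5, -20.1, 21.8]
ee_rot: [-0.707, 0.005, 0.707, 0.005]
force: [0.5, 1.3, 0.5]
grip_width: 85.2
```

Request:
servo_tool(
  travel=[
    [0,0,0],
    [0,0,0],
    [0,0,0],
    [0,0,0],
    [0,0,0],
    [0,0,0],
    [0,0,0],
    [0,0,0],
    [0,0,0],
    [0,0,0],
  ],
  roll=[0,0,0,0,0,0,0,0,0,0],
  grip=0,
)

```text
time: 21.42
tcp_pos: [474.3, -20.4, 21.8]
ee_rot: [-0.707, 0.005, 0.707, 0.005]
force: [-0.3, -0.6, -0.2]
grip_width: -0.1
```

```bash
python3 - <<'E'
from h import *
c,im=shot('wrist','w18'); 
o=observe();print(o['tcp_pos'].round(2),o['force'],o['grip_width'], R.from_quat(o['ee_rot']).as_matrix()[:2,1].round(4))
E
```

```text
[474.28 -20.39  21.77] [ 0.79783181 -0.01568885  0.14681187] -0.20546457296831797 [-0.0152 -0.9999]
```

View pics/w18.png

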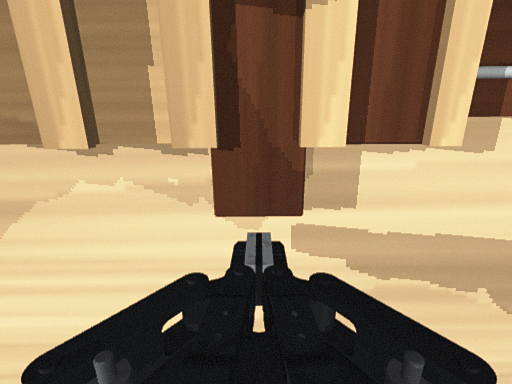

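Push the second board home.

Request:
servo_tool(
  travel=[
    [0,0.05,-0.5],
    [0,0,-0.7],
    [0,0,-0.8],
    [0,0,-0.8],
    [0,0,-0.7],
    [0,0,-0.5],
    [0,0,-0.4],
    [0,0,-0.2],
    [0,0,-0.2],
    [0,0,-0.1],
    [0,0,0],
    [0,0,0],
    [0,0,0],
  ],
  roll=[0,0,0,0,0,0,0,0,0,0,0,0,0],
)

```text
time: 22.55
tcp_pos: [523.2, -21.6, 21.9]
ee_rot: [0.707, -0.005, -0.707, -0.005]
force: [0.5, -0.3, -0.6]
grip_width: 0.3
```

Request:
servo_tool(
  travel=[
    [0,0,-0.1],
    [0,0,-0.1],
    [0,0,0],
    [0,0,0],
    [0,0,0],
  ],
  roll=[0,0,0,0,0],
)

```text
time: 22.97
tcp_pos: [523.6, -21.6, 21.6]
ee_rot: [-0.706, 0.005, 0.708, 0.005]
force: [-6.1, -0.3, 5.5]
grip_width: 0.4
```

```bash
python3 - <<'E'
from h import *
c,im=shot('wrist','w19'); 
o=observe();print(o['tcp_pos'].round(2),o['force'],o['grip_width']);crop(im,160,130,460,280,2.6,'w19a')
E
```

```text
[523.57 -21.53  21.53] [-6.18547498  0.07328348  4.95876071] -0.1729982883738983
```

View pics/w19a.png

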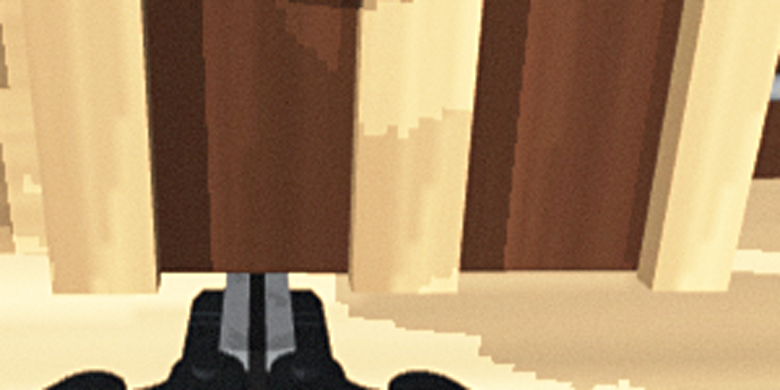

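Request:
servo_tool(
  travel=[
    [0,0,1],
    [-1.5,0,1],
    [-3,-1,0],
    [-3,-2,-1],
    [-2.5,-2.5,-2],
    [0,-1.5,-3],
    [0,-1,-3],
    [0,-0.5,-1.5],
    [0,0,0],
    [0,0,0],
    [0,0,0],
  ],
  roll=[0,0,0,0,0,0,0,0,0,0,0],
)

```text
time: 23.93
tcp_pos: [610.3, 61.9, 121.1]
ee_rot: [-0.706, 0.005, 0.708, 0.005]
force: [-1.3, 0.8, -0.3]
grip_width: -0.3
```

```bash
python3 - <<'E'
from h import *
c,im=shot('wrist','w20'); shot('top','t20'); shot('scene','s20')
o=observe();print(o['tcp_pos'].round(2),o['force'],o['grip_width'])
E
```

```text
[610.54  61.63 121.58] [-0.36816581 -0.62323715 -0.42877439] 0.07598941831918991
```

View pics/w20.png

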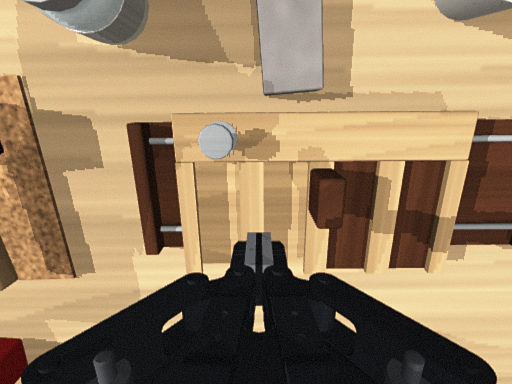

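View pics/s20.png

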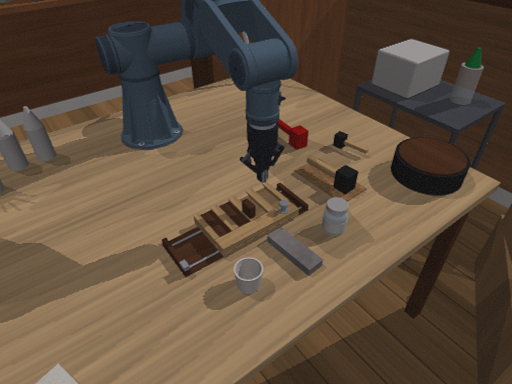

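View pics/t20.png

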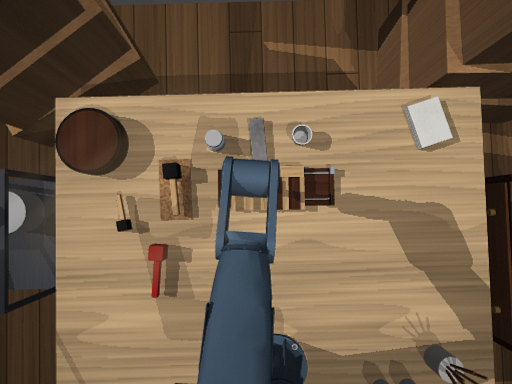

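```bash
python3 - <<'E'
from h import *
im=cv2.imread('pics/w20.png'); crop(im,180,100,360,250,4,'w20a')
E
```

```text
(no output)
```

View pics/w20a.png

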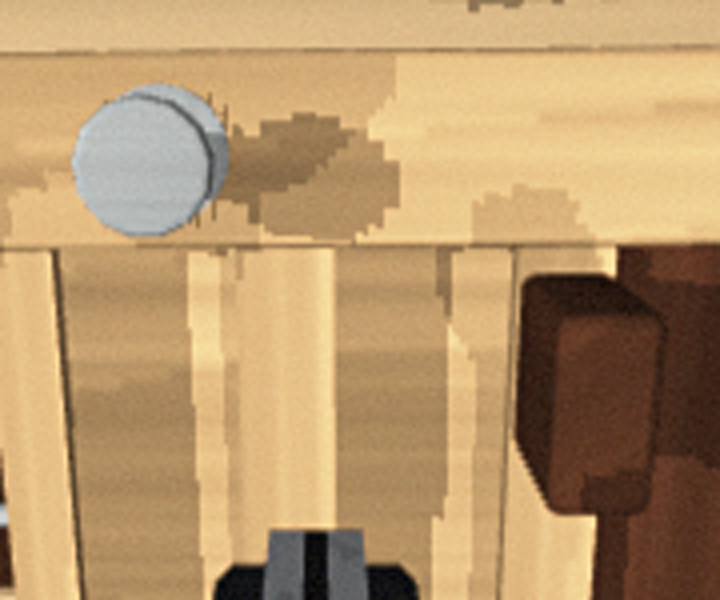

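```bash
python3 - <<'E'
from h import *
c=cal('wrist')
f=lambda p:[p[0]/4+179.6,p[1]/4+99.6]
print(unproj(c,[f(p) for p in [(558,315),(665,318),(648,512),(553,512)]],78).round(1)); print(unproj(c,[f((142,165))],66).round(1))
o=observe();print(o['tcp_pos'],o['joints'].round(2))
E
```

```text
[[639.6  17.3  78. ]
 [638.8  -1.8  78. ]
 [601.   -1.7  78. ]
 [601.3  16.2  78. ]]
[[665.8  91.7  66. ]]
[610.53593617  61.6293339  121.58318262] [-0.09  0.38  1.59 -0.    1.17  1.49]
```

Request:
servo_tool(
  travel=[
    [2.0,0.5,-0.8],
    [2.5,0.6,0],
    [1.8,0,0],
    [0.6,0,0],
    [0.2,0,0],
    [0,0,0],
    [0,0,0],
  ],
  roll=[0,0,0,0,0,0,0],
)

```text
time: 24.67
tcp_pos: [620.2, 50.8, 52.2]
ee_rot: [0.708, -0.005, -0.706, -0.005]
force: [0.9, -0.7, 0.3]
grip_width: 0.5
```

Request:
servo_tool(
  travel=[
    [0,0.6,0],
    [0,0.6,0],
    [0,0.7,0],
    [0,0.8,0],
    [0,0.8,0],
    [0,0.8,0],
    [0,0.8,0],
    [0,0.8,0],
    [0,0.7,0],
    [0,0,0],
  ],
  roll=[0,0,0,0,0,0,0,0,0,0],
)

```text
time: 25.5
tcp_pos: [619.1, -16.6, 51.6]
ee_rot: [0.708, -0.006, -0.706, -0.006]
force: [0.1, 1.2, -1.0]
grip_width: -0.2
```

```bash
python3 - <<'E'
from h import *
c,im=shot('wrist','w21')
o=observe();print(o['tcp_pos'].round(2),o['force'],o['grip_width'])
E
```

```text
[618.75 -16.23  51.36] [-0.14302282 -0.02846398 -0.64541598] 0.5216409399427643
```

View pics/w21.png

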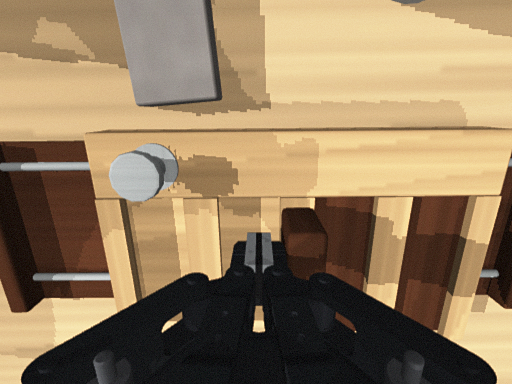

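Request:
servo_tool(
  travel=[
    [0,0.5,0],
    [0,0.5,0],
    [0,0.5,0],
    [0,0.4,0],
    [0,0,0],
  ],
  roll=[0,0,0,0,0],
)

```text
time: 25.97
tcp_pos: [618.3, -34.3, 51.1]
ee_rot: [0.707, -0.005, -0.707, -0.006]
force: [-0.3, 1.7, 1.0]
grip_width: 0.0
```

Request:
servo_tool(
  travel=[
    [0,0.3,0],
    [0,0.3,0],
    [0,0.3,0],
    [0,0.3,0],
    [0,0,0],
  ],
  roll=[0,0,0,0,0],
)

```text
time: 26.38
tcp_pos: [618.2, -37.8, 51.2]
ee_rot: [0.707, -0.001, -0.707, -0.009]
force: [3.0, 33.7, 7.3]
grip_width: 0.2
```

Request:
servo_tool(
  travel=[
    [0,-0.8,0],
    [0,-1.2,0],
    [-2,-1.5,0],
    [-3.5,-1,0],
    [-4,0,1],
    [-4,0,2],
    [-2,0,2],
    [0,0,0],
    [0,0,0],
    [0,0,0],
  ],
  roll=[0,0,0,0,0,0,0,0,0,0],
)

```text
time: 27.22
tcp_pos: [569.6, -0.5, 202.2]
ee_rot: [-0.707, 0.006, 0.707, 0.005]
force: [-0.1, 1.1, -1.4]
grip_width: -0.1
```

```bash
python3 - <<'E'
from h import *
c,im=shot('wrist','w22');c2,im2=shot('top','t22')
o=observe();print(o['tcp_pos'].round(2),o['force'],R.from_quat(o['ee_rot']).as_matrix()[:2,1].round(4)); crop(im2,120,130,390,270,2.9,'t22a')
E
```

```text
[ 5.6939e+02 -4.1000e-01  2.0111e+02] [ 0.32957158 -0.08963398  0.01011037] [-0.0155 -0.9999]
```

View pics/w22.png

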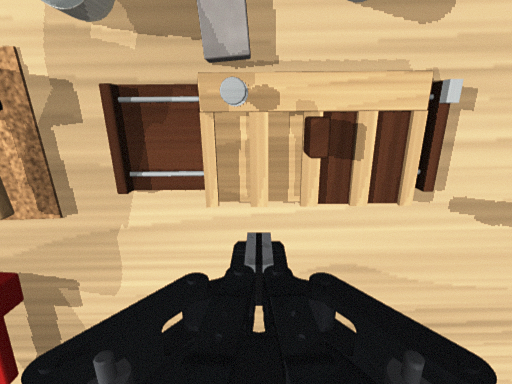

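View pics/t22a.png

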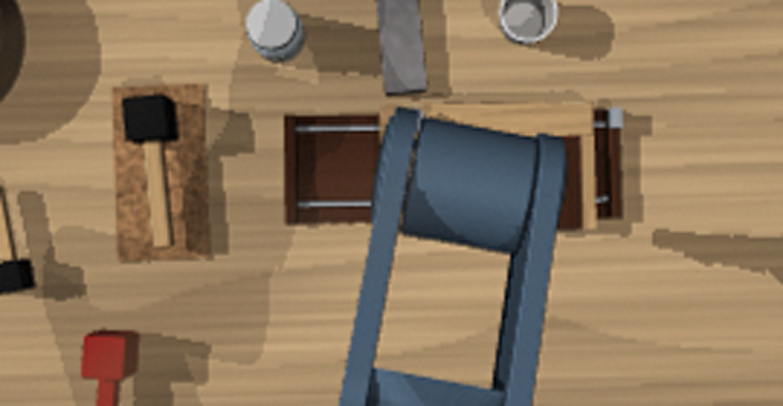

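```bash
python3 - <<'E'
from h import *
im=cv2.imread('pics/w22.png'); crop(im,380,60,480,220,5,'w22a'); crop(im,190,60,330,220,5,'w22b')
c=cal('wrist'); print(c['xyz'])
E
```

```text
[646.08291918  -2.27877917 343.57474355]
```

View pics/w22a.png

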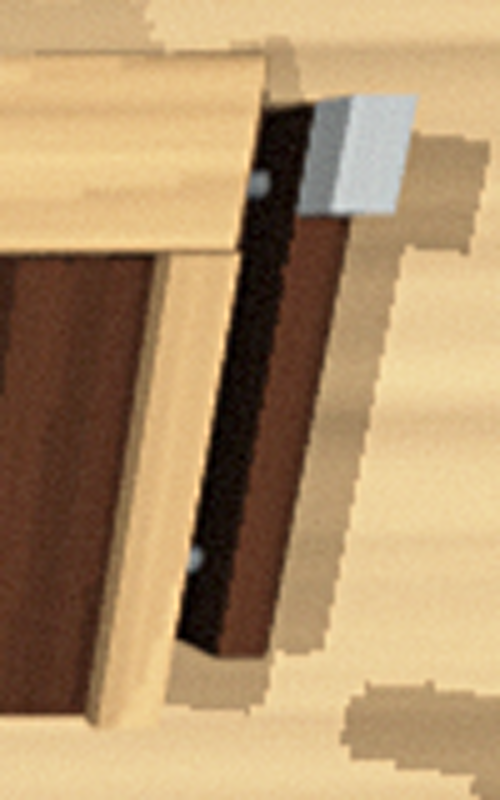

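View pics/w22b.png

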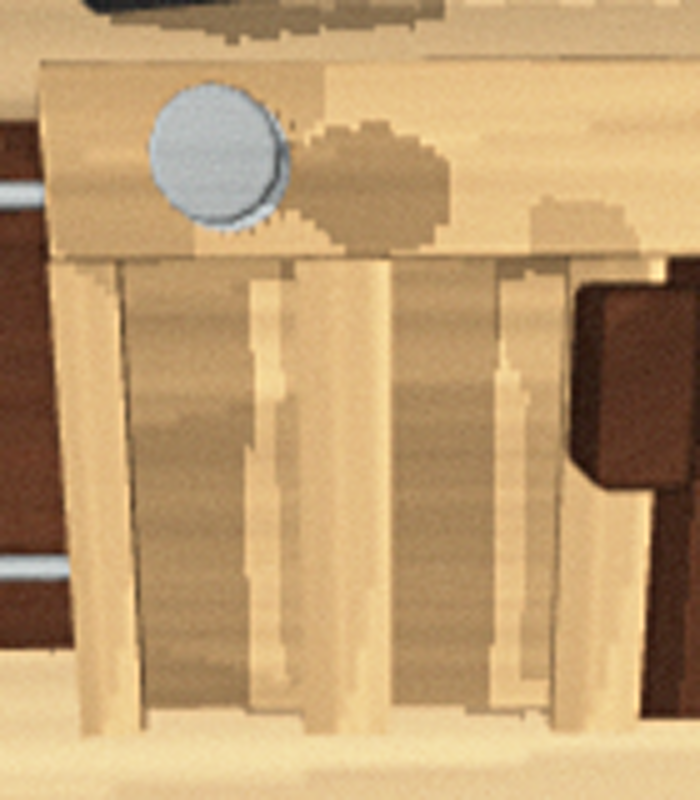

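```bash
python3 - <<'E'
from h import *
c=cal('wrist')
f=lambda p:[p[0]/5+379.6,p[1]/5+59.6]
print('car',unproj(c,[f((237,255)),f((220,350)),f((158,725)),f((264,60))],38).round(1))
for z in (18,20,25,30,35,38): print(z,unproj(c,[f((262,350)),f((308,350))],z).round(1))
g=lambda p:[p[0]/5+189.6,p[1]/5+59.6]
print('peg',unproj(c,[g((213,156))],66), 'handle', unproj(c,[g((600,290)),g((605,487))],78),'left',unproj(c,[g((50,260)),g((82,733))],38))
E
```

```text
car [[ 641.8 -184.9   38. ]
 [ 621.7 -184.6   38. ]
 [ 533.5 -184.8   38. ]
 [ 680.6 -183.7   38. ]]
18 [[ 620.  -206.5   18. ]
 [ 619.8 -217.3   18. ]]
20 [[ 620.2 -205.2   20. ]
 [ 620.  -216.    20. ]]
25 [[ 620.6 -202.1   25. ]
 [ 620.4 -212.7   25. ]]
30 [[ 621.  -199.    30. ]
 [ 620.8 -209.4   30. ]]
35 [[ 621.4 -195.8   35. ]
 [ 621.2 -206.1   35. ]]
38 [[ 621.6 -193.9   38. ]
 [ 621.4 -204.1   38. ]]
peg [[663.27596887  22.94693764  66.        ]] handle [[637.66302672 -50.60836376  78.        ]
 [600.01928683 -53.21371105  78.        ]] left [[644.43670791  61.83805267  38.        ]
 [535.11350262  62.983908    38.        ]]
```

```bash
python3 - <<'E'
from h import *
im=cv2.imread('pics/w22.png'); crop(im,90,70,220,210,5,'w22c')
E
```

```text
(no output)
```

View pics/w22c.png

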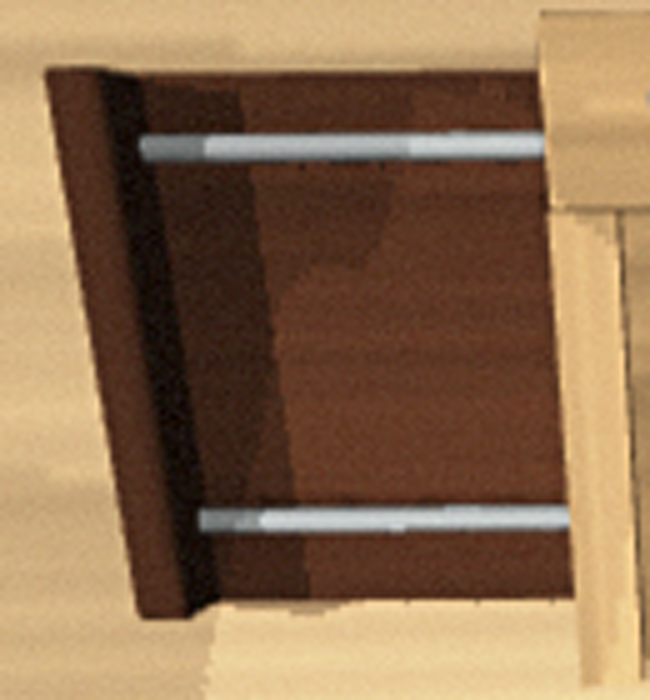

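```bash
python3 - <<'E'
from h import *
c=cal('wrist')
for zt in (20,25,30,35):
    L=unproj(c,[[119.2,139.6]],zt)[0]; Rr=unproj(c,[[262/5+379.6,350/5+59.6]],zt)[0]
    lg=L[1]-62.1; rg=-184.7-Rr[1]; print(zt,L.round(1),'left gap',lg,'right',rg,'d',(90-(lg-rg))/2)
for zb in (4,8,12): print(zb,unproj(c,[[125.6,139.6]],zb))
E
```

```text
20 [614.1 163.6  20. ] left gap 101.46215481059122 right 20.523833842064647 d 4.530839515736716
25 [614.6 161.   25. ] left gap 98.89951762569598 right 17.387849672856873 d 4.244166023580448
30 [615.  158.4  30. ] left gap 96.33688044080074 right 14.251865503649128 d 3.9574925314241938
35 [615.5 155.9  35. ] left gap 93.7742432559055 right 11.115881334441355 d 3.6708190392679256
4 [[612.3556034  163.79464421   4.        ]]
8 [[612.75289226 161.83839244   8.        ]]
12 [[613.15018112 159.88214067  12.        ]]
```

Request:
servo_tool(
  travel=[
    [2.5,0.5,-2],
    [3.5,0.5,-2],
    [4,0.3,-0.8],
    [3.2,0,0],
    [1.5,0,0],
    [0.3,0,0],
    [0,0.8,0],
    [0,0.6,0],
    [0,0.4,0],
    [0,0.2,0],
    [0,0,0],
    [0,0,0],
  ],
  roll=[0,0,0,0,0,0,0,0,0,0,0,0],
)

```text
time: 28.32
tcp_pos: [618.1, -34.5, 54.3]
ee_rot: [0.708, -0.006, -0.706, -0.005]
force: [-0.1, 0.4, 1.0]
grip_width: -0.3
```

Request:
servo_tool(
  travel=[
    [0,0.2,0],
    [0,0.2,0],
    [0,0,0],
  ],
  roll=[0,0,0],
)

```text
time: 28.57
tcp_pos: [617.6, -37.5, 53.5]
ee_rot: [0.707, -0.005, -0.707, -0.006]
force: [-0.4, 3.3, 2.3]
grip_width: -0.1
```

Request:
servo_tool(
  travel=[
    [0,0.2,0],
    [0,0.2,0],
    [0,0,0],
  ],
  roll=[0,0,0],
)

```text
time: 28.82
tcp_pos: [617.5, -37.7, 53.5]
ee_rot: [0.707, -0.003, -0.707, -0.007]
force: [0.4, 17.9, 5.5]
grip_width: -0.1
```

Request:
servo_tool(
  travel=[
    [0,0.2,0],
    [0,0.2,0],
    [0,0,0],
  ],
  roll=[0,0,0],
)

```text
time: 29.07
tcp_pos: [617.5, -37.8, 53.6]
ee_rot: [0.707, -0.001, -0.707, -0.009]
force: [1.5, 30.8, 7.9]
grip_width: 0.2
```

Request:
servo_tool(
  travel=[
    [0,-1.0,0],
    [-1.5,-1.5,0],
    [-3,-2,0],
    [-3,-2.5,0.5],
    [-3,-2.5,0.7],
    [-2,-3.3,0.7],
    [0,-3.5,0.7],
    [0,-3.5,0.8],
    [0,-3.5,0.8],
    [0,-3.5,0.8],
    [0,-3,0.6],
    [0,-2,0.4],
    [0,-1.5,0],
    [0,0,0],
    [0,0,0],
    [0,0,0],
  ],
  roll=[0,0,0,0,0,0,0,0,0,0,0,0,0,0,0,0],
  grip=1,
)

```text
time: 30.4
tcp_pos: [562.7, 286.7, 177.8]
ee_rot: [-0.707, 0.006, 0.707, 0.005]
force: [-0.2, 0.7, 0.7]
grip_width: 85.1
```

```bash
python3 - <<'E'
from h import *
c,im=shot('wrist','w23');c2,im2=shot('top','t23');c2,im3=shot('scene','s23')
o=observe();print(o['tcp_pos'].round(2),o['force'],o['joints'].round(2),R.from_quat(o['ee_rot']).as_matrix()[:2,1].round(4)); crop(im2,120,130,390,270,2.9,'t23a')
E
```

```text
[562.81 286.48 178.04] [-1.18044495  0.461554    0.43235624] [ 0.28  0.35  1.51 -0.    1.28  1.87] [-0.0169 -0.9999]
```

View pics/w23.png

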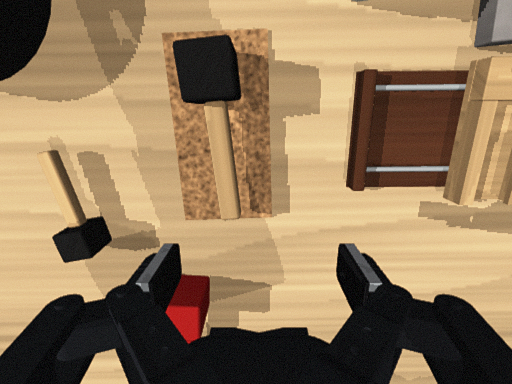

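View pics/t23a.png

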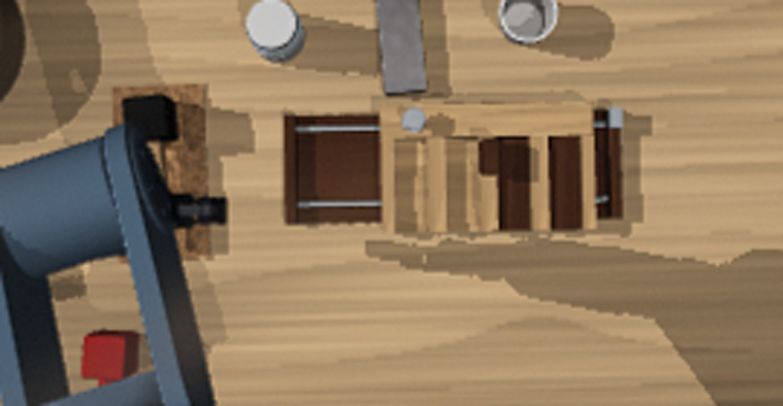

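```bash
python3 - <<'E'
from h import *
im=cv2.imread('pics/w23.png'); crop(im,150,20,290,230,3.4,'w23a')
E
```

```text
(no output)
```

View pics/w23a.png

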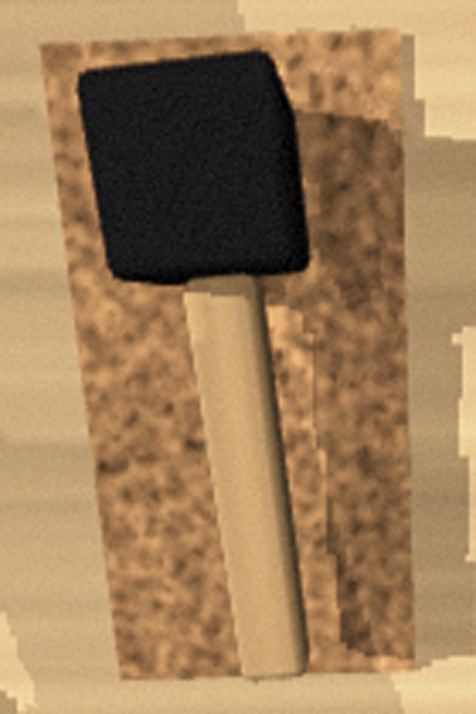

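```bash
python3 - <<'E'
from h import *
c=cal('wrist')
f=lambda p:[p[0]/3.4+149.65,p[1]/3.4+19.65]
print(unproj(c,[f(p) for p in [(80,75),(266,54),(113,272),(284,268)]],70).round(1))
print(unproj(c,[f(p) for p in [(188,293),(243,672),(252,290),(292,672)]],48).round(1))
print(unproj(c,[f(p) for p in [(41,45),(401,30),(121,680),(413,668)]],4).round(1))
o=observe();print(o['tcp_pos'])
E
```

```text
[[694.2 354.4  70. ]
 [698.  308.8  70. ]
 [648.8 350.9  70. ]
 [649.1 306.6  70. ]]
[[643.7 336.   48. ]
 [527.9 327.2  48. ]
 [644.2 317.9  48. ]
 [527.7 311.4  48. ]]
[[717.  383.7   4. ]
 [719.3 273.8   4. ]
 [507.5 379.9   4. ]
 [510.5 270.6   4. ]]
[562.80991604 286.47973389 178.03689795]
```

Request:
servo_tool(
  travel=[
    [0,0,0],
    [2,-0.8,-1.5],
    [3,-1,-1.8],
    [3,-1,-1.8],
    [2,-0.7,-1.2],
    [0.8,0,-0.47],
    [0,0,0],
    [0,0,0],
    [0,0,0],
    [0,0,0],
  ],
  roll=[-0.083,0,0,0,0,0,0,0,0,0],
)

```text
time: 31.38
tcp_pos: [628.3, 327.2, 72.5]
ee_rot: [0.708, 0.024, -0.706, 0.024]
force: [0.6, 0.2, 0.1]
grip_width: 85.2
```

```bash
python3 - <<'E'
from h import *
c,im=shot('wrist','w24')
o=observe();print(o['tcp_pos'].round(2),o['force'],R.from_quat(o['ee_rot']).as_matrix()[:2,1].round(4))
E
```

```text
[628.27 327.35  72.38] [ 0.69149318 -0.7564847   0.34288686] [ 0.0675 -0.9977]
```

View pics/w24.png

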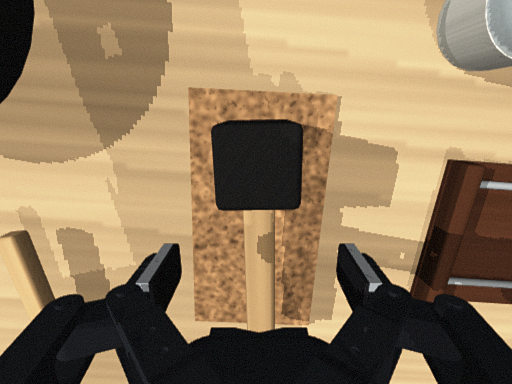

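```bash
python3 - <<'E'
from h import *
c=cal('wrist')
print(unproj(c,[[216,207],[300,207],[213,126],[302,124]],70).round(1),unproj(c,[[246,215],[276,215],[246,330],[274,330]],48).round(1))
E
```

```text
[[649.7 352.7  70. ]
 [653.  304.5  70. ]
 [694.8 355.2  70. ]
 [699.  308.7  70. ]] [[637.1 335.7  48. ]
 [638.5 315.7  48. ]
 [541.8 330.5  48. ]
 [543.3 308.9  48. ]]
```

Request:
servo_tool(
  travel=[
    [1.5,0.1,0],
    [2,0.1,0],
    [1.2,0,0],
    [0.6,0,0],
    [0.2,0,0],
    [0,0,0],
    [0,0,0],
  ],
  roll=[0,0,0,0,0,0,0],
)

```text
time: 32.02
tcp_pos: [628.2, 325.6, 15.7]
ee_rot: [0.707, 0.024, -0.706, 0.024]
force: [1.2, -0.2, 0.5]
grip_width: 85.0
```

Request:
servo_tool(
  travel=[
    [0,0,0],
    [0,0,0],
    [0,0,0],
    [0,0,0],
    [0,0,0],
    [0,0,0],
    [0,0,0],
    [0,0,0],
    [0,0,0],
    [0,0,0],
    [0,0,0],
    [0,0,0],
  ],
  roll=[0,0,0,0,0,0,0,0,0,0,0,0],
  grip=0,
  squeeze=120,
)

```text
time: 33.02
tcp_pos: [627.9, 325.6, 15.7]
ee_rot: [0.707, 0.024, -0.706, 0.024]
force: [-1.5, 0.3, 5.5]
grip_width: 20.4
```

```bash
python3 - <<'E'
from h import *
c,im=shot('wrist','w25')
o=observe();print(o['tcp_pos'].round(2),o['force'],o['grip_width'],R.from_quat(o['ee_rot']).as_matrix()[:2,1].round(4))
E
```

```text
[627.93 325.56  15.66] [-0.20031092  0.72621631  5.30485002] 20.22695519291265 [ 0.0678 -0.9977]
```

View pics/w25.png

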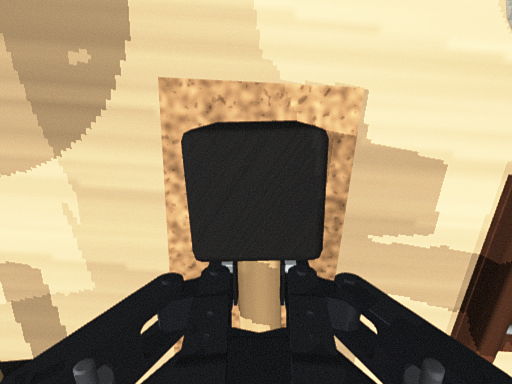

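Request:
servo_tool(
  travel=[
    [-1,0,0],
    [-2.5,0,0],
    [-3.5,0,0],
    [-3.5,0,0],
    [-2.5,1,0],
    [-1,2.5,0],
    [0,3.4,0.1],
    [0,3.5,0.1],
    [0,3.5,0.1],
    [0,3.5,0.1],
    [0,3.5,0],
    [0,3.4,0],
    [0,3,0],
    [0,2,0],
    [0,1,0],
    [0,0,0],
    [0,0,0],
    [0,0,0],
    [0,0,0],
  ],
  roll=[0,0,0.04,0.045,0,0,0,0,0,0,0,0,0,0,0,0,0,0,0],
)

```text
time: 34.65
tcp_pos: [618.3, 24.1, 154.9]
ee_rot: [-0.707, 0.005, 0.707, 0.006]
force: [0.1, 0.0, -3.8]
grip_width: 20.3
```

```bash
python3 - <<'E'
from h import *
get_image('top')
c,im=shot('wrist','w26');c2,im2=shot('scene','s26')
o=observe();print(o['tcp_pos'].round(2),o['force'],o['grip_width'],R.from_quat(o['ee_rot']).as_matrix()[:2,1].round(4)); crop(im2,120,80,390,280,2.9,'s26a')
E
```

```text
[618.37  23.66 155.  ] [-0.64424434  0.13397207 -3.53706879] 20.423956912640513 [-0.0155 -0.9999]
```

View pics/w26.png

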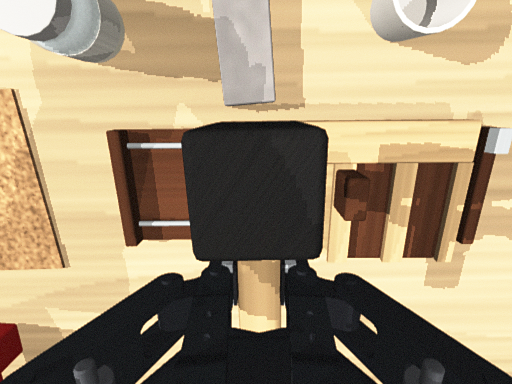

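View pics/s26a.png

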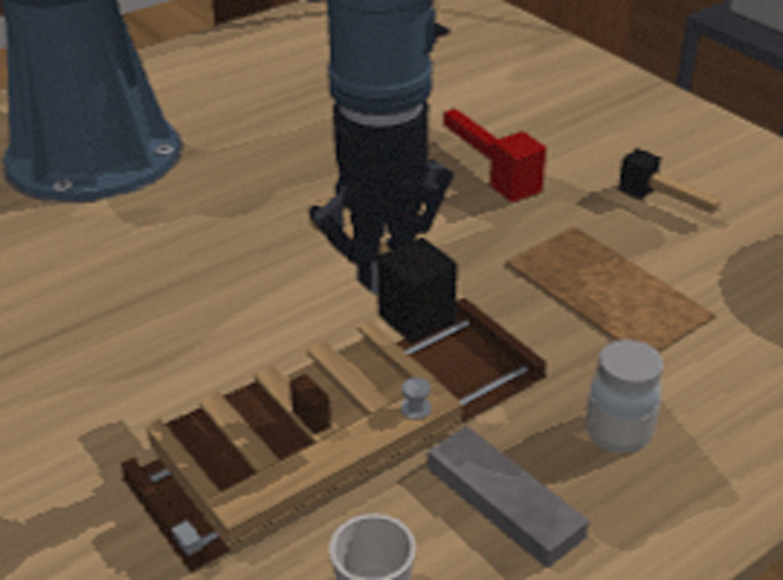

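Request:
servo_tool(
  travel=[
    [1.5,0,0],
    [2.5,0,0],
    [2,0,0],
    [1,0,0],
    [0.4,0,0],
    [0,0,0],
    [0,0,0],
  ],
  roll=[0,0,0,0,0,0,0],
)

```text
time: 35.38
tcp_pos: [619.2, 22.5, 82.0]
ee_rot: [0.708, -0.006, -0.707, -0.006]
force: [0.3, 0.2, -2.1]
grip_width: 20.1
```

```bash
python3 - <<'E'
from h import *
c,im=shot('wrist','w27');c2,im2=shot('scene','s27')
o=observe();print(o['tcp_pos'].round(2),o['force'],o['grip_width']); crop(im2,200,130,360,260,5,'s27a')
E
```

```text
[619.67  22.34  82.69] [-0.13397153 -0.93217224 -3.22824781] 20.649504079628006
```

View pics/s27a.png

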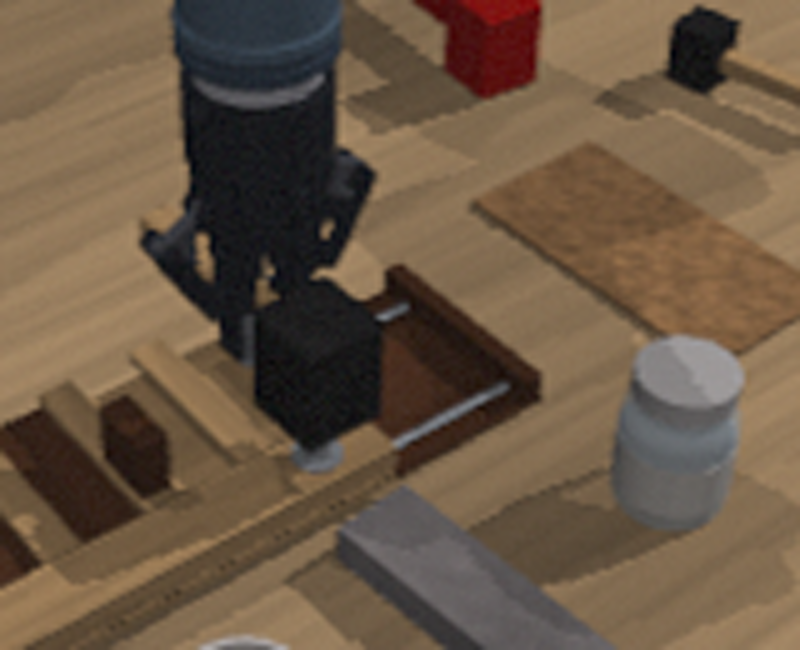

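Directly above the peg. Press down.

Request:
servo_tool(
  travel=[
    [0.4,0,0],
    [0.4,0,0],
    [0.5,0,0],
    [0.5,0,0],
    [0.4,0,0],
    [0,0,0],
    [0,0,0],
  ],
  roll=[0,0,0,0,0,0,0],
)

```text
time: 36.07
tcp_pos: [619.8, 22.2, 62.1]
ee_rot: [0.708, -0.006, -0.706, -0.006]
force: [-7.8, -0.3, 15.4]
grip_width: 20.4
```

Request:
servo_tool(
  travel=[
    [0.3,0,0],
    [0.3,0,0],
    [0,0,0],
    [0,0,0],
  ],
  roll=[0,0,0,0],
)

```text
time: 36.4
tcp_pos: [620.4, 22.2, 60.2]
ee_rot: [0.709, -0.006, -0.706, -0.005]
force: [-20.9, 1.3, 41.9]
grip_width: 20.3
```

```bash
python3 - <<'E'
from h import *
c,im=shot('wrist','w28');c2,im2=shot('scene','s28')
o=observe();print(o['tcp_pos'].round(2),o['force'],o['grip_width']); crop(im2,200,130,360,260,5,'s28a')
E
```

```text
[620.42  22.21  60.19] [-21.85995935   1.02792918  42.78071979] 20.458365809166846
```

View pics/s28a.png

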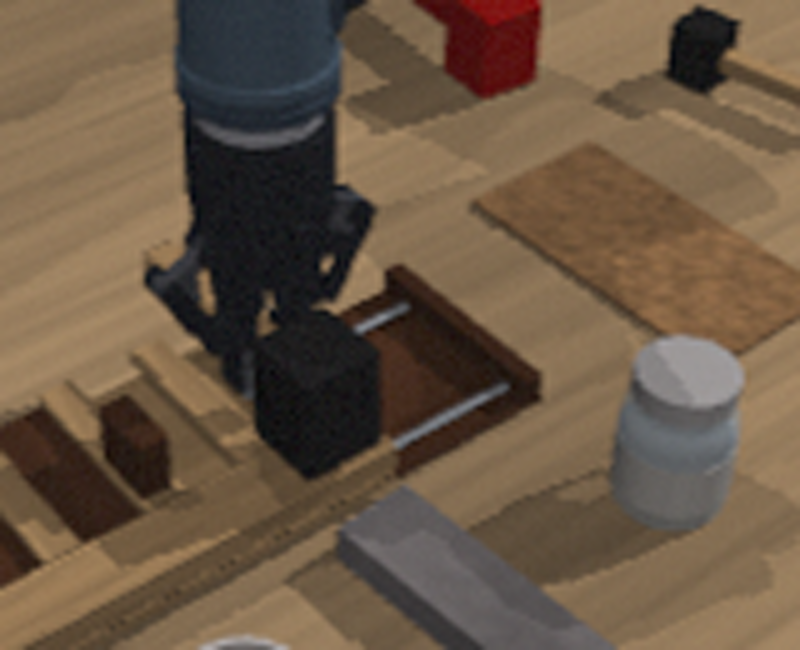

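View pics/w28.png

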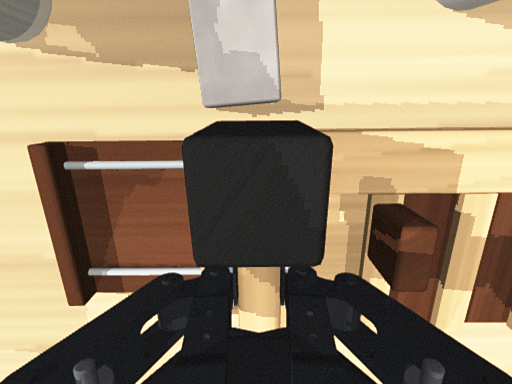

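Request:
servo_tool(
  travel=[
    [-0.6,0,0],
    [-1.5,0,0],
    [-3,0,0],
    [-3,0,0],
    [-1.5,-1,0],
    [0,-2.5,0],
    [0,-3.4,0],
    [0,-3.4,0],
    [0,0,0],
    [0,0,0],
    [0,0,0],
  ],
  roll=[0,0,0,0,0,0,0,0,0,0,0],
)

```text
time: 37.42
tcp_pos: [620.0, 125.4, 148.7]
ee_rot: [-0.707, 0.006, 0.707, 0.006]
force: [0.2, -0.9, -2.6]
grip_width: 20.6
```

```bash
python3 - <<'E'
from h import *
c,im=shot('wrist','w29');c2,im2=shot('scene','s29')
o=observe();print(o['tcp_pos'].round(2),o['force'],o['grip_width']); crop(im2,170,130,360,260,4.2,'s29a')
E
```

```text
[620.21 124.38 148.8 ] [-0.21412787 -0.22047511 -2.87107887] 19.95595669983602
```

View pics/s29a.png

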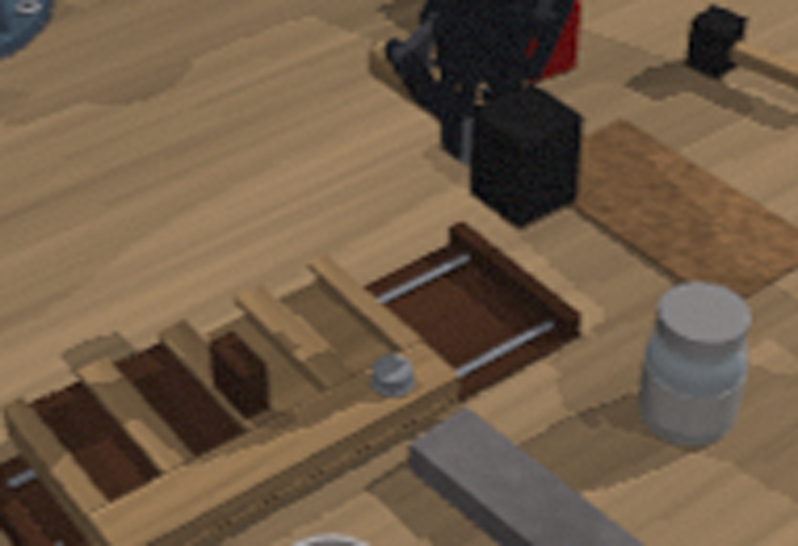

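View pics/w29.png

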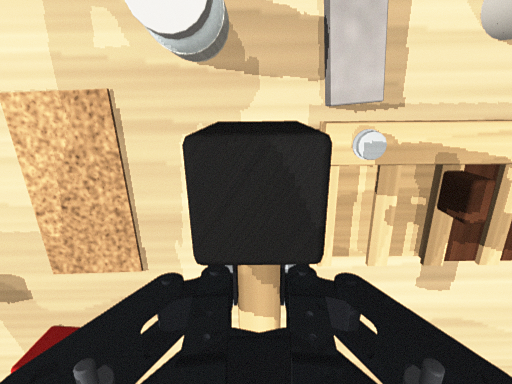

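```bash
python3 - <<'E'
from h import *
im=cv2.imread('pics/w29.png'); crop(im,330,110,410,180,8,'w29a')
c=cal('wrist'); print(c['xyz'])
for z in (51,66): print(z,proj(c,[[664,22.9,z],[664,35.9,z],[664,9.9,z]]).round(1))
E
```

```text
[696.50549278 122.44576516 291.50067649]
51 [[371.2 146.2]
 [356.5 146.5]
 [385.8 146. ]]
66 [[378.4 148.5]
 [362.8 148.8]
 [394.  148.3]]
```

View pics/w29a.png

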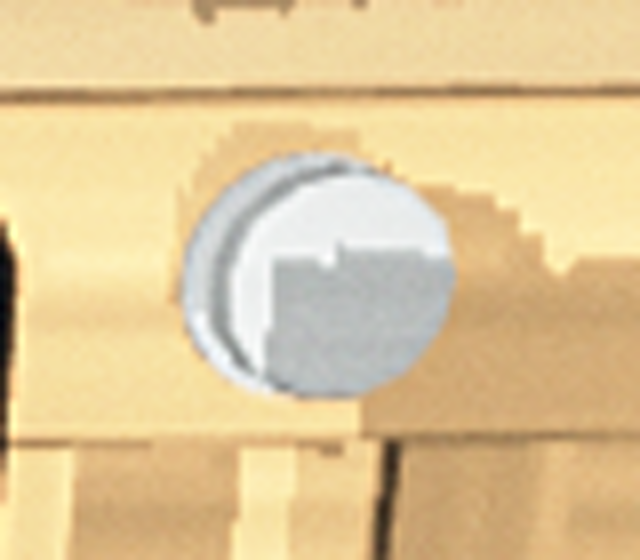

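Request:
servo_tool(
  travel=[
    [0,-2,0],
    [0,-3.3,0],
    [0,-3.4,-0.2],
    [0,-3.4,-0.3],
    [0,-3.3,0],
    [0,-2.5,0],
    [1,-1.5,0],
    [2.5,-0.7,0],
    [3.5,0,0],
    [3,0,0],
    [1.5,0,0],
    [0.5,0,0],
    [0,0,0],
    [0,0,0],
    [0,0,0],
  ],
  roll=[0,0,0,0,0,0,-0.04,-0.04,0,0,0,0,0,0,0],
)

```text
time: 38.77
tcp_pos: [630.5, 326.5, 31.8]
ee_rot: [0.708, 0.023, -0.705, 0.022]
force: [0.5, 0.6, -2.2]
grip_width: 20.7
```

```bash
python3 - <<'E'
from h import *
c,im=shot('wrist','w30');c2,im2=shot('scene','s30');c3,im3=shot('top','t30')
o=observe();print(o['tcp_pos'].round(2),o['force'],o['grip_width']); crop(im2,170,100,390,260,3.6,'s30a'); crop(im3,120,130,390,270,2.9,'t30a')
E
```

```text
[629.78 326.67  31.32] [ 0.38439531  0.28273938 -3.85956288] 21.049029017322415
```

View pics/s30a.png

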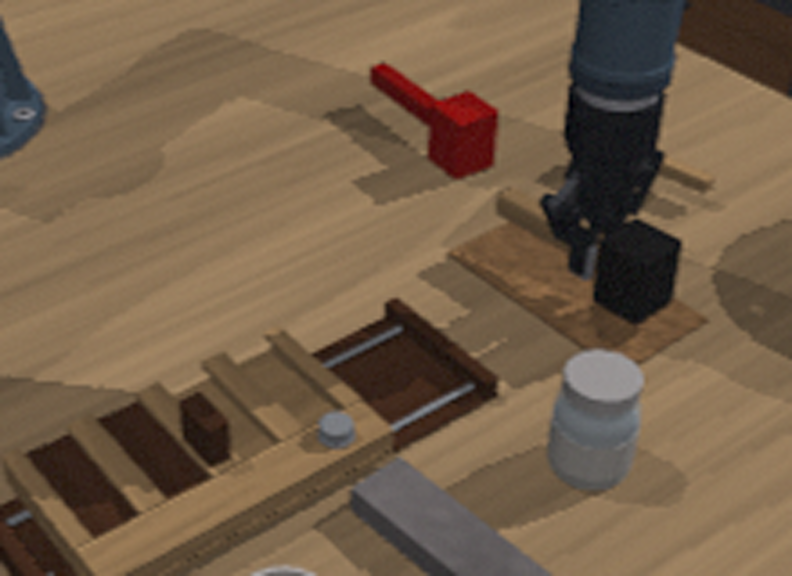

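View pics/w30.png

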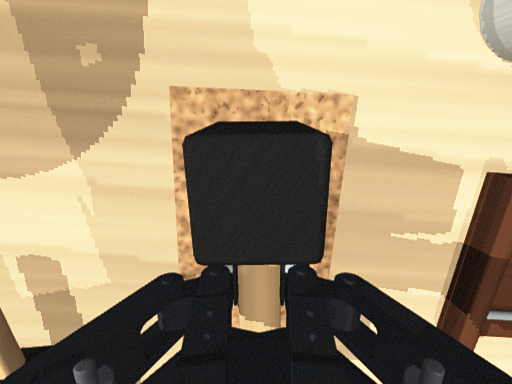

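Request:
servo_tool(
  travel=[
    [0.6,0,0],
    [0.4,0,0],
    [0.3,0,0],
    [0.15,0,0],
    [0,0,0],
    [0,0,0],
  ],
  roll=[0,0,0,0,0,0],
)

```text
time: 39.42
tcp_pos: [628.1, 326.4, 14.9]
ee_rot: [-0.707, -0.022, 0.707, -0.022]
force: [-2.8, -0.8, 3.9]
grip_width: 20.4
```

Touching the pad; open and look.

Request:
servo_tool(
  travel=[
    [0,0,0],
    [0,0,0],
    [0,0,0],
    [0,0,0],
    [0,0,0],
    [0,0,0],
    [0,0,0],
    [0,0,0],
  ],
  roll=[0,0,0,0,0,0,0,0],
  grip=1,
)

```text
time: 40.08
tcp_pos: [628.4, 326.3, 14.6]
ee_rot: [0.707, 0.022, -0.707, 0.022]
force: [-0.4, -1.0, -0.1]
grip_width: 85.6
```

Request:
servo_tool(
  travel=[
    [-1,0,0],
    [-2,0,0],
    [-3.5,0,0.5],
    [-4,0,2],
    [-4,0,2.5],
    [-2,0,3],
    [0,1.5,3],
    [0,1.5,3],
    [0,0,0],
    [0,0,0],
    [0,0,0],
    [0,0,0],
  ],
  roll=[0,0,0,0,0,0,0,0,0,0,0,0],
)

```text
time: 41.08
tcp_pos: [496.3, 288.3, 173.1]
ee_rot: [0.708, 0.022, -0.706, 0.022]
force: [0.0, -0.0, 0.2]
grip_width: 85.7
```

```bash
python3 - <<'E'
from h import *
c,im=shot('wrist','w31');c2,im2=shot('scene','s31');c3,im3=shot('top','t31')
o=observe();print(o['tcp_pos'].round(2),o['force'],o['grip_width']); crop(im2,170,100,390,260,3.6,'s31a'); crop(im3,120,130,390,270,2.9,'t31a')
E
```

```text
[495.76 288.12 172.25] [ 0.87950987 -0.45471071  0.06866469] 85.2401870245866
```

View pics/s31a.png

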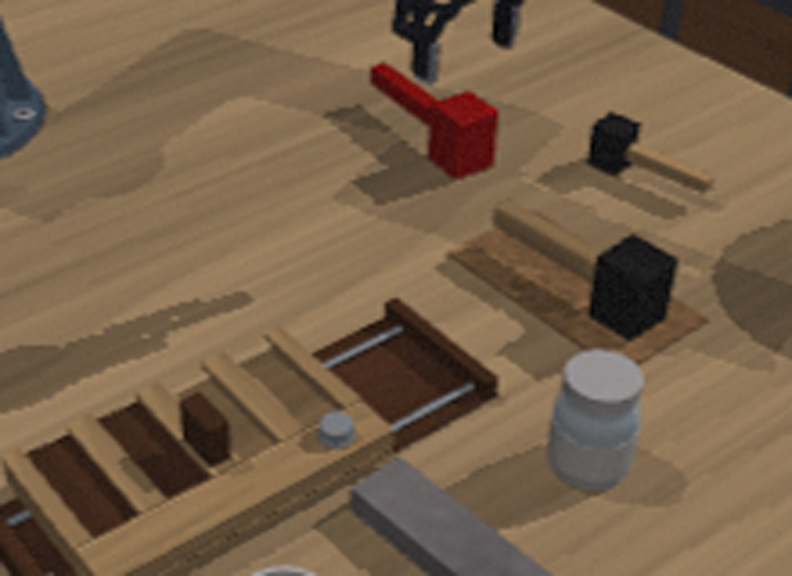

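View pics/w31.png

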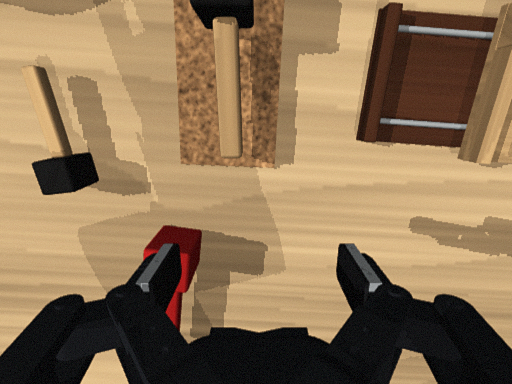

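View pics/t31a.png

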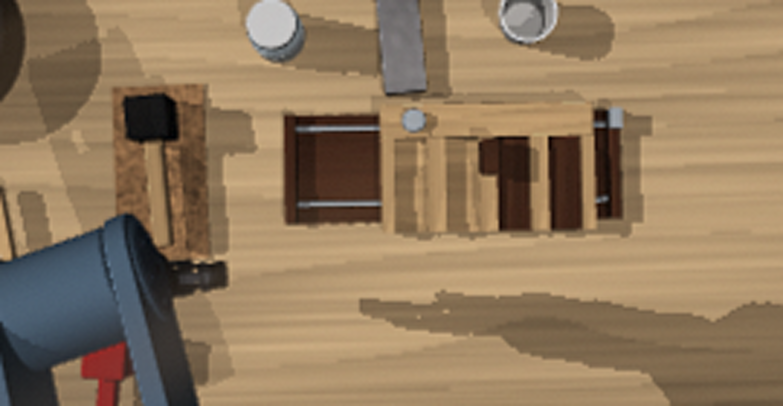

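Request:
servo_tool(
  travel=[
    [0,2,0],
    [0,3.5,0],
    [0,3.5,0],
    [0,3.5,0],
    [0,3.5,0],
    [0,3.5,0],
    [0,3.5,0],
    [0,3.5,0],
    [0,3.5,-1],
    [0,2,-1.5],
    [0,0,-1],
    [0,0,0],
    [0,0,0],
    [0,0,0],
  ],
  roll=[0,0,0,0,0,0,0,0,0,0,0,0,0,0],
)

```text
time: 42.4
tcp_pos: [549.3, -28.7, 171.6]
ee_rot: [-0.706, -0.023, 0.707, -0.022]
force: [0.4, 0.2, 0.3]
grip_width: 85.5
```

```bash
python3 - <<'E'
from h import *
get_image('top');get_image('top')
c,im=shot('wrist','w32')
o=observe();print(o['tcp_pos'].round(2),o['force'],c['xyz']); crop(im,100,0,420,200,2.5,'w32a')
E
```

```text
[549.33 -28.47 172.07] [-7.92111094e-01 -1.61784031e-01 -3.08835072e-04] [625.4450716  -24.14271675 314.57601377]
```

View pics/w32a.png

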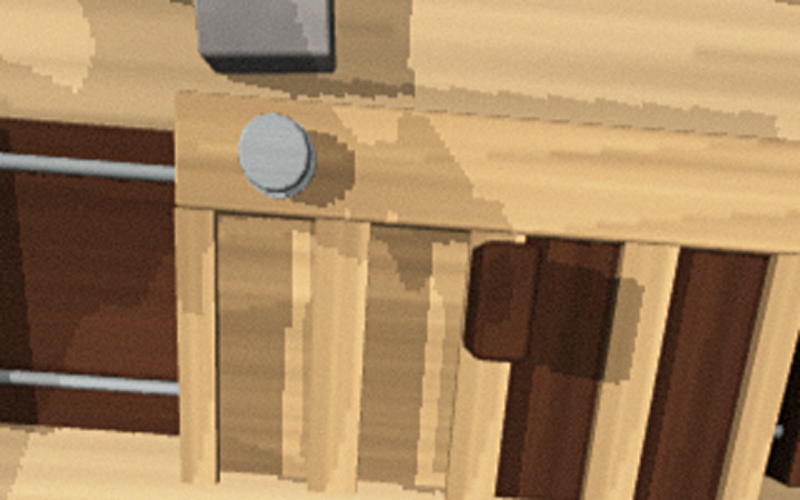

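```bash
python3 - <<'E'
from h import *
c=cal('wrist')
for z in (51,54,58,66): print(z,unproj(c,[[273/2.5+99.7,153/2.5-.3]],z).round(1))
# w29 camera: approx pose
c9=dict(c); c9['xyz']=np.array([696.5,122.45,291.5]); 
a=0.0155+0.0; 
M=c['R']; o=observe(); T=R.from_quat(o['ee_rot']).as_matrix(); yaw=np.arctan2(T[0,1],-T[1,1])
c9['R']=R.from_rotvec([0,0,-0.0155-yaw]).as_matrix()@M
for z in (51,54,58,66): print(z,unproj(c9,[[372.3,145]],z).round(1))
E
```

```text
51 [[664.1  22.6  51. ]]
54 [[663.6  22.1  54. ]]
58 [[663.   21.4  58. ]]
66 [[661.9  19.9  66. ]]
51 [[665.3  22.1  51. ]]
54 [[665.7  23.3  54. ]]
58 [[666.2  25.   58. ]]
66 [[667.3  28.4  66. ]]
```

```bash
python3 - <<'E'
from rig import *
print(observe()['joint_vel'].round(4)); print(job_done())
E
```

```text
[ 0.0008 -0.0033 -0.0035  0.0008 -0.0008  0.0012]
the job is handed in; nothing more can be done
None
```

I found two boards on the bench and slid them into channels 1 and 2. I then pushed the carriage to its right-hand stop, drove the peg down with the black mallet, and put the mallet back on the cork pad. The job is handed in at about 43 s; it gave no verdict.

What the last checks showed:
- **Boards:** each push ended at a firm stop of about 6–7 N with the board flush with the carriage front. The last picture shows no gap at the back stop.
- **Carriage:** it stopped hard twice at the same spot, under 31–34 N.
- **Peg:** it was pressed to 42 N, and two wrist views agree its top is at about 51–52 mm.
- **Mallet and bystanders:** the mallet stands with its head on the pad. The jar, cup and whetstone look unmoved, and the arm is clear of everything.

Two readings did not fit neatly:
- **Carriage gaps:** one estimate from the gaps to the end blocks put the carriage about 4 mm short of the stop, right at the 4 mm limit. I trusted the repeated hard stop instead.
- **Peg height:** a first single-view reading of the peg gave about 54 mm, before the two-view check corrected it.

The second board lay about 3 cm from where I first measured it, apparently the knock the task warned of, so I measured it again before grasping.

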